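# Close a hinged terrine mould and snap its draw latch shut

### The job

The hinged steel terrine mould on the worktop stands open. Swing its loose left half shut against the fixed half, put the T-bar of the draw latch in behind the turned lip of the keeper and draw it back with a light pull, gently by feel, until it is caught, let go of the loop, then push the lever over centre so that it snaps down flat and holds the mould tight. Do not force the parts, and leave the garlic, the lemon and the two spice jars where they are.

Things in the scene. Friction and masses are not known exactly. Their poses are not given: they have to be found in the camera images.
- mould: Fixed right half (steel, top edge 73 mm up) on a dark plate 240 x 166 mm; it cannot move. Origin: centre of the underside. The closed mould is 200 mm long (x), 130 mm wide (y); -x looks out of its front end, towards the robot, +y to the left. The seam is at y = 0 on the front face (x = -100 mm). All hinge and latch pins are vertical. The lever's pivot pin is at x = -116, y = -14 mm.
- half (a joint): Opening angle (rad) of the left half about the hinge at the far end of the seam (mould x = +104.5 mm, y = 0): 0 shut, at a metal stop; grows as its front end swings out to the left, up to 0.6. Starts at 0.2 to 0.42 and stays where it is left; about 1.5 N at the front end moves it.
- half_shell: Swinging left half: long fluted steel wall with half of each end wall, top edge 73 mm up. Origin on its hinge axis at worktop height; axes parallel to the mould's when shut. Takes at most 40 N from the fingers.
- half_push (a point): Place to push the left half shut: on the outer face of its long wall, 30 mm from the front end, 50 mm above the worktop. Moves with the half.
- keeper: Steel fork on the front face of the left half; origin and axes as half_shell. Two prongs, 24 to 39 and 51 to 66 mm up, stand 27.5 mm out of the face at y = 38 to 42 mm (shut, mould frame). Their outer ends turn left into a round lip, 22 to 27.5 mm off the face, out to y = 49 mm. To the left of the prongs a flat foot, 7.5 mm off the face, y = 41 to 61 mm: the T-bar may slide on it.
- keeper_seat (a point): Centre of the hooked T-bar: in the pocket between prongs (on its right), foot and lip, open to the left; 4 mm left of the prongs, 11.5 to 18 (here 14.5) mm off the face, 45 mm up; shut: mould x = -114.5, y = +46 mm. Moves with the left half.
- lever (a joint): Lever angle (rad): 0 snapped shut, handle to the right (mould -y) flat along the front face; pi/2 handle straight out of the face; 2.7 open to the left. Starts at 1.75 to 2.1; light friction holds it, and it follows when the loop is moved. With the T-bar hooked it takes 3 to 10 N at the grip, most near 1.2, passes centre near 0.5, then snaps to its stop at 0.
- lever_handle: Steel lever with flat black grip, 29.5 to 60.5 mm up, grip 6.5 mm thick, ends 69 mm from the pivot. Origin on the pivot pin, 45 mm up; -y points along the handle, -x out of the face that is pushed to shut it. The pin that carries the loop is 18 mm from the pivot, at x = +8.5, y = -15.9 mm of this frame. Takes at most 40 N from the fingers.
- lever_pad (a point): Middle of the pushing face of the lever's grip, 52 mm along the handle from the pivot and 6.25 mm to the pushing side.
- loop: Yoke swinging on the lever's loop pin, with coil spring, brass nut and an upright T-bar (8 mm thick, 25 to 65 mm up) at its end. Origin on that pin, 45 mm up; +y points to the T-bar. Its screwed length differs each time: T-bar axis 66 to 73 mm from the pin; then it pulls out at 6 N per mm. Friction holds it; it stops 0.64 rad from the handle. While held, at most 15 N of T-bar on keeper.
- knob (a point): Middle of the black upright knob on the loop, 16 mm thick, 83 to 107 mm above the worktop (this point 95 mm), 31 mm from the loop's pin: grip it from above. It turns freely on its stem and moves in a level plane, as far as lever and loop allow.
- garlic: Garlic bulb, 48 x 50 x 51 mm, origin under its centre; on the glass board at the left. Leave alone.
- lemon: Lemon, 83 x 58 x 58 mm, origin under its centre; on the glass board at the left. Leave alone.
- spice_1: Spice jar with red cap, 45 mm across, 106 mm tall, origin under its centre; at the right. Leave alone.
- spice_2: Second spice jar with red cap, 45 mm across, 106 mm tall, origin under its centre; at the right. Leave alone.

How it is judged:
On the way, in this order (a step that is already met when the one before it is completed fails the run):
1. the left half is swung shut (within 0.03 rad) (value of joint half below 0.03 rad), for 0.2 s.
2. with the lever still open and the loop still held, the T-bar is in behind the keeper's lip and drawn back against the keeper with a light pull (1 to 15 N) (value of joint half below 0.03 rad and value of joint lever between 1 and 2.1 rad and contact force between the fingers and loop above 0.5 N and contact force between loop and keeper between 1 and 15 N and x of knob in the frame of mould above -0.128 m), for 0.2 s.
At the end, for the whole second after the job is handed in: The left half is shut (within 0.02 rad), the lever is snapped home (within 0.08 rad of flat) and the T-bar pulls on the keeper with more than 10 N; garlic, lemon and spice jars are within 30 mm of where they stood (value of joint half below 0.02 rad and value of joint lever below 0.08 rad and contact force between loop and keeper above 10 N and distance of each of garlic, lemon, spice_1, spice_2 from where it was at the start of the episode below 0.03 m); the robot touches nothing.
It fails at once if while the loop is held, the T-bar pulls or presses on the keeper with more than 15 N (contact force between the fingers and loop above 0.5 N and contact force between loop and keeper above 15 N).
It fails at once if the lever handle is pushed with more than 40 N (contact force between the fingers and lever_handle above 40 N).
It fails at once if the left half is pushed with more than 40 N (contact force between the fingers and half_shell above 40 N).
It fails at once if the garlic, the lemon or a spice jar is shifted by more than 30 mm (distance of any of garlic, lemon, spice_1, spice_2 from where it was at the start of the episode above 0.03 m).
It also fails if it takes over 72 s, if anything falls off the work surface, if the arm or the gripper's body presses on something with over 40 N, if the wrist force passes 120 N, or if a joint passes its speed limit or range.

### The arm

A 6-joint arm with a two-finger parallel gripper is mounted at the origin on a cart in front of the work surface, level with it; the furniture and walls round the work are solid. World frame = base frame: x ahead of the robot, y to its left, z up, the work surface at z = 0. Lengths are in m, angles in rad, forces in N, time in s.
With the tool pointing down it reaches from about 0.25 to 0.8 m from the base axis. Payload 8.5 kg.
Tool frame: the origin (TCP) lies on the centre line of the jaws, within the pads' length; the fingertips stand 8 mm ahead of it and the grasp point (between the pads) lies 11 mm behind it (nose_length is the distance from the TCP to the fingertips, in m); z points along the fingers, y is the direction in which the jaws open and shut (so a half turn about z gives the same grasp; the last joint's range is limited). The gripper opens to 85 mm and grips with 20 to 120 N. Pads are 22 mm wide; open, the fingers measure 114 mm over their backs; the gripper's body (76 mm by 85 mm) begins 54 mm behind the grasp point. The pads swing forward as they close: fully open they stand 13 mm farther back than shut.
Start: joints at [-1.289, 0.238, -0.013, 1.319, 0, 1.571], TCP at [0.146, -0.504, 0.239] pointing down, gripper open.
Joint ranges: [-2.66, 2.66], [-1.03, 1.9], [-1.14, 1.46], [-1.82, 2.27], [-1.45, 1.34], [-3.14, 3.14]. Speed limits (rad/s): [2.22, 2.22, 2.79, 3.14, 3.14, 3.14].

### API

Orientations are given as a rotation vector (axis times angle).
In Python, from cell import read_state, grab_frame, camera_info, hand_in, nose_length gives the robot as it stands.
- The arm moves only by the tool step_arm, never from a script. Its argument "steps" is text: rows parted by semicolons, each of 7 numbers parted by spaces: the shift along the world's x, y, z in mm, then the turn, a rotation vector about the world's x, y, z in rad, then the opening in per cent of the stroke, from 0 (shut) to 100 (fully open). A call has 1 to 12 rows; each row is the pose to reach, as a shift and turn from the pose measured when the call began; what a row does not reach only later rows make up. A row lasts 1/8 s, in which the tool goes at most 62.5 mm and 10.7 degrees, less where a joint would pass 70% of its speed; a pose out of reach is approached as far as the arm can. A call with a gripper value outside its range is refused whole. The fingers move at their own pace and stop on an object; "force" is the grip in N (left out, the last holds). Time passes only in rows, so rows that repeat a pose let the fingers close. It gives the time, the measured TCP pose, the force and the opening at its end, in the units of the state.
- read_state(): the state, without advancing time (a new reading comes with each control period).
- grab_frame(name): name is "side" or "top"; returns the picture (400x640x3 uint8, red, green, blue); there is no depth.
- camera_info(name): a dict with "fx", "fy", "cx", "cy" (pixels), "distortion" ([k1, k2, p1, p2, k3] as OpenCV has them; the pictures are not rectified), "world_from_camera" (4x4, takes a point from camera to world coordinates). Camera axes: x right, y down, z forward; pixel columns grow to the right and rows downward; lengths in m; the calibration is good to about 2 mm. A picture is of the moment at which its call begins. camera_info takes no time and is no camera call.
- hand_in(): hands the job in, once; it reports no verdict.
The state is a dict: "time": time; "qpos": joint angles; "joint_velocities": joint speeds; "tau": joint torques, N m; "tcp_pos": TCP position; "tool_rot": TCP orientation; "wrist_force": force on the tool from outside, world axes, zero at the start; "wrist_torque": the same for the moment, N m; "finger_gap": finger opening in m.
Only numpy, scipy, OpenCV 4.12 (cv2) and the standard library are available. Lean on these libraries where they do the work, as an engineer would, in place of code of your own. Each camera call takes 0.05 s, during which the arm holds its last target.

## Working session

There is one attempt and no reset: what is moved stays moved. The work goes in short steps, Python scripts to look and compute and a tool call to move; the robot and the scene stay as the last step left them, time stands still between calls to the robot, and variables do not carry over. Pictures are saved under pics/ and viewed, and the job is handed in when it is done.

Besides the shell and the picture viewer there is one more tool, called after "Call:" as a command line: name --argument value ..., lists and objects as JSON in quotes. step_arm: Moves the arm, as the interface text tells. Its arguments: {"type":"object","properties":{"steps":{"type":"string"},"force":{"type":"number"}},"required":["steps"]}

```bash
mkdir -p pics; ls; python3 - <<'E'
from cell import *
import cv2, numpy as np
for n in ("top","side"):
    f=grab_frame(n); cv2.imwrite(f"pics/{n}0.png",f[:,:,::-1])
    c=camera_info(n); print(n,{k:(np.round(v,4).tolist() if k!='x' else v) for k,v in c.items()})
s=read_state(); print(s); print(nose_length if not callable(nose_length) else nose_length())
E
```

```text
pics
top {'fx': 438.2394, 'fy': 438.2394, 'cx': 326.5403, 'cy': 193.5551, 'distortion': [0.0151, 0.0, 0.0, 0.0, 0.0], 'world_from_camera': [[0.0057, -0.9935, 0.1141, 0.4824], [-1.0, -0.0057, -0.0004, 0.0379], [0.0011, -0.1141, -0.9935, 1.1339], [0.0, 0.0, 0.0, 1.0]]}
side {'fx': 424.675, 'fy': 424.675, 'cx': 322.3618, 'cy': 201.7757, 'distortion': [0.0139, 0.0, 0.0, 0.0, 0.0], 'world_from_camera': [[-0.9815, -0.1657, 0.0957, 0.486], [-0.1912, 0.865, -0.464, 0.655], [-0.0059, -0.4737, -0.8807, 1.2888], [0.0, 0.0, 0.0, 1.0]]}
{'time': 0.1, 'qpos': array([-1.28895637e+00,  2.38702307e-01, -1.41541707e-02,  1.31920537e+00,
       -2.07232207e-05,  1.57082120e+00]), 'joint_velocities': array([ 0.00071525, -0.00148558,  0.00171966, -0.00070958,  0.00019557,
       -0.00077007]), 'tau': array([ 1.29592627e-03, -5.39721823e+01,  3.46998775e+01,  1.35282302e-02,
        7.29727344e-05,  1.20126484e-05]), 'tcp_pos': array([ 0.14590907, -0.5039433 ,  0.23875775]), 'tool_rot': array([-3.10921847e+00, -4.41035134e-01,  3.11335468e-04]), 'wrist_force': array([ 0.40102634, -0.33474452,  0.01937108]), 'wrist_torque': array([-0.06547883,  0.0249009 ,  0.02336893]), 'finger_gap': 0.08527922969970149}
0.008
```

View pics/top0.png

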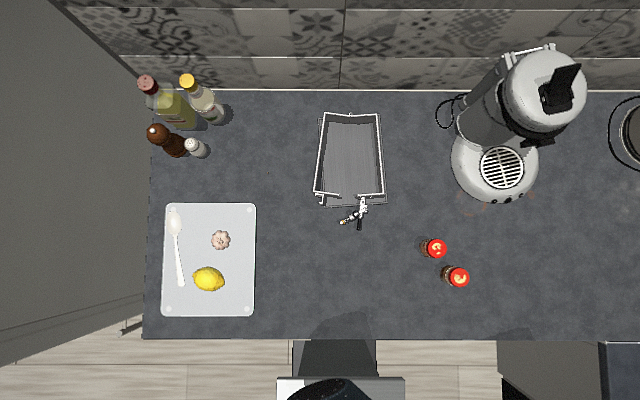

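View pics/side0.png

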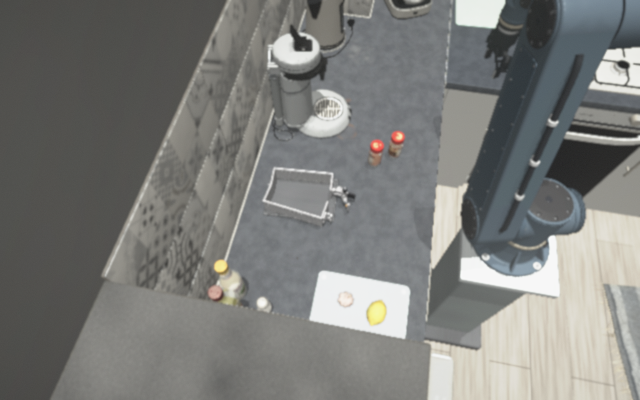

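```bash
python3 - <<'E'
import cv2
a=cv2.imread("pics/top0.png")[100:270,230:430]; cv2.imwrite("pics/top0z.png",cv2.resize(a,None,fx=4,fy=4,interpolation=cv2.INTER_CUBIC)[:600])
a=cv2.imread("pics/side0.png")[120:270,230:430]; cv2.imwrite("pics/side0z.png",cv2.resize(a,None,fx=4,fy=4,interpolation=cv2.INTER_CUBIC))
E
```

```text
(no output)
```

View pics/top0z.png

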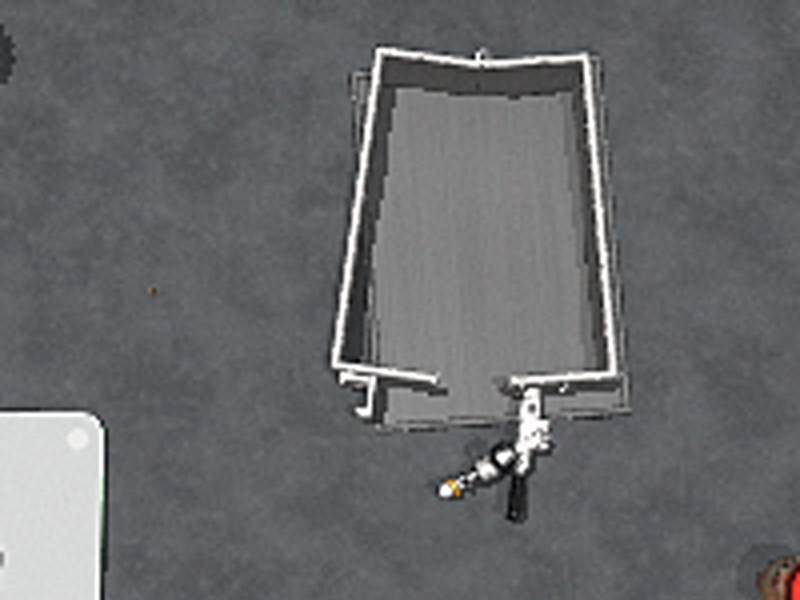

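View pics/side0z.png

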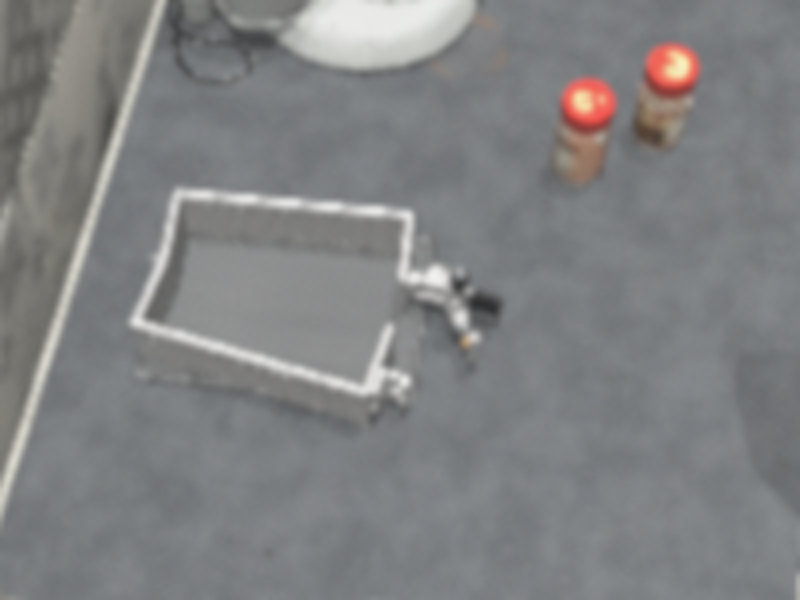

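The top view (4x zoom) shows the open mould. The fixed right half has corners near zoom (590,57) and (614,376). The left half's corners are near (378,50) and (335,366), with the keeper below at (360,395). The lever's black grip ends at (516,520), the knob is dark at about (505,457), and the T-bar with brass nut is at (448,490).

```bash
cat > h.py <<'E'
import numpy as np, cv2
from cell import *
def ray(n,px):
    c=camera_info(n);K=np.array([[c['fx'],0,c['cx']],[0,c['fy'],c['cy']],[0,0,1]])
    u=cv2.undistortPoints(np.array([[px]],float),K,np.array(c['distortion']))[0,0]
    T=np.array(c['world_from_camera']); return T[:3,3],T[:3,:3]@np.array([u[0],u[1],1])
def at(n,px,z):
    o,d=ray(n,px); return o+d*(z-o[2])/d[2]
def proj(n,P):
    c=camera_info(n);K=np.array([[c['fx'],0,c['cx']],[0,c['fy'],c['cy']],[0,0,1]])
    T=np.linalg.inv(np.array(c['world_from_camera']));rv=cv2.Rodrigues(T[:3,:3])[0]
    return cv2.projectPoints(np.array(P,float).reshape(-1,3),rv,T[:3,3],K,np.array(c['distortion']))[0][:,0]
E
python3 - <<'E'
from h import *
z=lambda x,y:((x+.5)/4-.5+230,(y+.5)/4-.5+100)
zs=lambda x,y:((x+.5)/4-.5+230,(y+.5)/4-.5+120)
P={}
for k,p,h in [('FR far',(588,58),.073),('FR front',(613,375),.073),('seam front R',(512,382),.073),('hinge',(482,60),.073),('Lfar',(380,51),.073),('Lfront',(335,366),.073),('Lseam',(438,379),.073),
 ('plate fr',(629,411),.003),('plate fl',(381,429),.003),
 ('knob',(505,457),.107),('grip end',(516,520),.06),('Tbar',(445,491),.065),('pivot',(532,398),.06),('lip',(362,413),.066)]:
    P[k]=at('top',z(*p),h)[:2]*1e3; print(k,P[k].round(1))
for k,p,h in [('FR far',(182,192),.073),('FR front',(410,213),.073),('seamR',(405,276),.073),('Lfar',(138,320),.073),('Lfr',(372,388),.073),('Lseam',(390,328),.073),('knob',(462,275),.107),('Tbar',(467,342),.065)]:
    print('side',k,(at('side',zs(*p),h)[:2]*1e3).round(1))
def angle(a,b): d=P[b]-P[a]; return np.arctan2(d[1],d[0])
print('yaw', angle('FR front','FR far'), angle('FR front','seam front R')-np.pi/2,angle('plate fr','plate fl')-np.pi/2, 'left', angle('Lfront','Lfar'),angle('Lfront','Lseam')+np.pi/2)
print(np.linalg.norm(P['FR front']-P['FR far']),np.linalg.norm(P['Lfront']-P['Lfar']),np.linalg.norm(P['knob']-P['Tbar']))
E
```

```text
FR far [803.7 -86. ]
FR front [605.4 -99.8]
seam front R [600.8 -38.3]
hinge [802.1 -20.1]
Lfar [807.5  43.4]
Lfront [610.   69.6]
Lseam [602.4   6.8]
plate fr [ 590.1 -119. ]
plate fl [577.5  41.5]
knob [552.7 -31.6]
grip end [517.4 -41.4]
Tbar [534.6   2.1]
pivot [592.4 -51.5]
lip [581.9  53. ]
side FR far [801.  -84.7]
side FR front [ 606.9 -100.4]
side seamR [599.9 -39.3]
side Lfar [806.2  42.4]
side Lfr [607.   67.1]
side Lseam [603.  11.]
side knob [551.9 -29.4]
side Tbar [539.8   7.7]
yaw 0.06958039496613168 0.07538326239952564 0.07848891503316713 left -0.1319489444453093 -0.12060550373276135
198.80785840599194 199.2537707979677 38.27988223828395
```

```bash
cat >> h.py <<'E'
O=np.array([699.7,-29.4]); YAW=.073
def Rm(t): return np.array([[np.cos(t),-np.sin(t)],[np.sin(t),np.cos(t)]])
def w(p,yaw=None): return O+Rm(YAW)@np.array(p,float)      # mould mm -> world mm
def m(p): return Rm(YAW).T@(np.array(p,float)[:2]-O)
PIV=np.array([-116.,-14.])
def pin(a): return PIV+Rm(-a)@np.array([8.5,-15.9])
def lev(a,p): return PIV+Rm(-a)@np.array(p,float)
def half(h,p): H=np.array([104.5,0]); return H+Rm(-h)@(np.array(p,float)-H)
def tcp():
    s=read_state(); R=cv2.Rodrigues(np.array(s['tool_rot']))[0]
    return s['tcp_pos']*1e3, np.arctan2(R[1,0],R[0,0]), R
def st():
    s=read_state(); p,y,R=tcp(); print('t',round(s['time'],2),'tcp',p.round(1),'mould',m(p).round(1),'yaw',round(y,3),'tilt',R[:,2].round(3),'F',np.round(s['wrist_force'],1),'gap',round(s['finger_gap']*1e3,1),'q',np.round(s['qpos'],2))
E
python3 - <<'E'
from h import *
st()
for h in (.2,.1,0):
    print(h,'contact',w(half(h,(-70,65))),'tcp(11 off)',w(half(h,(-70,76))))
print('tcp start',w(half(.2,(-70,105)))-tcp()[0][:2])
for p,zz in (((439,247),106),((458,277),106),((221,240),30),((208,279),30)): print(at('top',p,zz/1e3))
E
```

```text
t 0.1 tcp [ 145.9 -503.9  238.8] mould [-586.9 -432.9] yaw 0.282 tilt [-0.     0.001 -1.   ] F [ 0.4 -0.3  0. ] gap 85.3 q [-1.29  0.24 -0.01  1.32 -0.    1.57]
0.2 contact [639.05987525  64.80021232] tcp(11 off) [640.45312291  75.71162199]
0.1 contact [631.24007154  47.90896294] tcp(11 off) [631.53703546  58.90495368]
0 contact [625.14564541  30.32142172] tcp(11 off) [624.34335842  41.29212523]
tcp start [498.21716375 608.42136425]
[ 0.47677259 -0.22483419  0.106     ]
[ 0.40839359 -0.26688022  0.106     ]
[0.49063967 0.3008048  0.03      ]
[0.39454731 0.32963383 0.03      ]
```

Call:
step_arm --steps "48 55 0 0 0 0.11 0;96 110 0 0 0 0.23 0;144 165 0 0 0 0.34 0;192 220 0 0 0 0.45 0;240 275 0 0 0 0.57 0;288 330 0 0 0 0.68 0;333 385 0 0 0 0.8 0;377 440 0 0 0 0.92 0;420 495 -10 0 0 1.05 0;460 550 -20 0 0 1.2 0;498 605 -40 0 0 1.36 0;498 608 -60 0 0 1.36 0" --force 40

```text
time: 1.6
tcp_pos: [0.621, 0.0716, 0.1946]
tool_rot: [2.138, 2.302, 0.0]
wrist_force: [1.3, -0.7, 0.2]
finger_gap: 0.0002
```

```bash
python3 -c "
from h import *
st()"
```

```text
t 1.6 tcp [621.   71.6 194.6] mould [-71.2 106.5] yaw 1.644 tilt [ 0. -0. -1.] F [ 1.3 -0.7  0.2] gap 0.2 q [ 0.11  0.43  0.15  1.29 -0.    1.61]
```

Call:
step_arm --steps "23 32 -10 0 0 0 0;23 32 -40 0 0 0 0;23 32 -80 0 0 0 0;23 32 -115 0 0 0 0;23 32 -146 0 0 0 0;23 32 -146 0 0 0 0;23 32 -146 0 0 0 0"

```text
time: 2.48
tcp_pos: [0.6444, 0.1037, 0.0496]
tool_rot: [2.138, 2.301, 0.001]
wrist_force: [0.5, -0.9, 0.1]
finger_gap: 0.0001
```

```bash
python3 -c "
from h import *
st()
f=grab_frame('top'); cv2.imwrite('pics/t1.png',cv2.resize(f[100:250,230:430,::-1],None,fx=4,fy=4,interpolation=cv2.INTER_CUBIC))"
```

```text
t 2.48 tcp [644.4 103.7  49.6] mould [-45.4 136.8] yaw 1.644 tilt [ 0.001  0.    -1.   ] F [ 0.5 -0.9  0.1] gap 0.1 q [ 0.16  0.56 -0.01  1.   -0.    1.66]
```

View pics/t1.png

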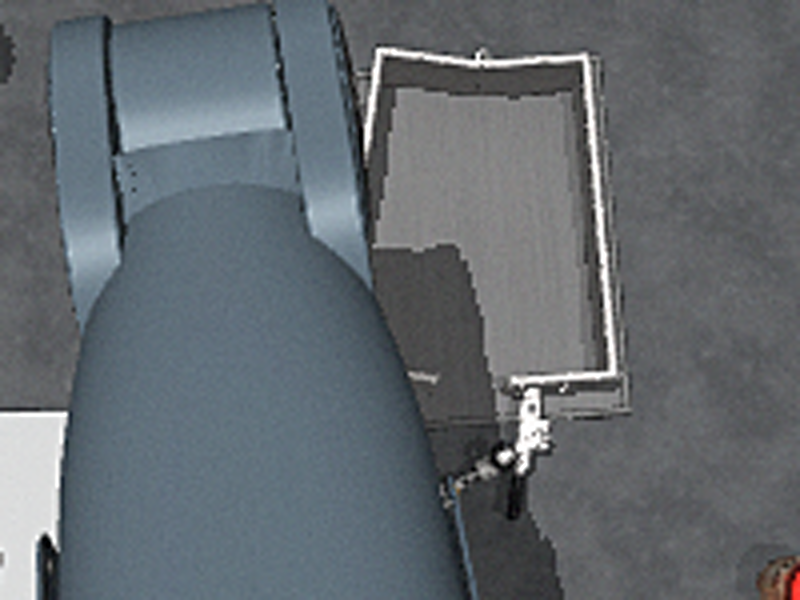

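The arm hides the left half from above, while the latch stays visible at about (500,460). I'll push the half shut slowly.

Call:
step_arm --steps "-2 -12 0 0 0 0 0;-4 -22 0 0 0 0 0;-5 -27 0 0 0 0 0;-7 -32 0 0 0 0 0;-10 -37 0 0 0 0 0;-12 -42 0 0 0 0 0;-15 -47 0 0 0 0 0;-17 -52 0 0 0 0 0;-19 -56 0 0 0 0 0;-20 -58 0 0 0 0 0;-20 -58 0 0 0 0 0"

```text
time: 3.9
tcp_pos: [0.6246, 0.0455, 0.05]
tool_rot: [2.138, 2.3, 0.002]
wrist_force: [0.1, 0.3, 0.1]
finger_gap: -0.0001
```

```bash
python3 -c "
from h import *
st()"
```

```text
t 3.9 tcp [624.6  45.5  50. ] mould [-69.4  80.1] yaw 1.644 tilt [ 0.002 -0.    -1.   ] F [0.1 0.3 0.1] gap -0.1 q [ 0.07  0.52 -0.08  0.97 -0.    1.57]
```

Call:
step_arm --steps "0 -1 0 0 0 0 0;-0.5 -2 0 0 0 0 0;-0.5 -3 0 0 0 0 0;-0.5 -3 0 0 0 0 0"

```text
time: 4.4
tcp_pos: [0.6239, 0.0424, 0.0499]
tool_rot: [2.138, 2.301, 0.001]
wrist_force: [-0.5, 0.7, -0.5]
finger_gap: -0.0001
```

```bash
python3 -c "
from h import *
st()
f=grab_frame('side'); cv2.imwrite('pics/s1.png',cv2.resize(f[120:270,230:430,::-1],None,fx=4,fy=4,interpolation=cv2.INTER_CUBIC))"
```

```text
t 4.4 tcp [623.9  42.4  49.9] mould [-70.4  77.2] yaw 1.644 tilt [ 0.001 -0.    -1.   ] F [-0.5  0.7 -0.5] gap -0.1 q [ 0.07  0.52 -0.08  0.97 -0.    1.57]
```

View pics/s1.png

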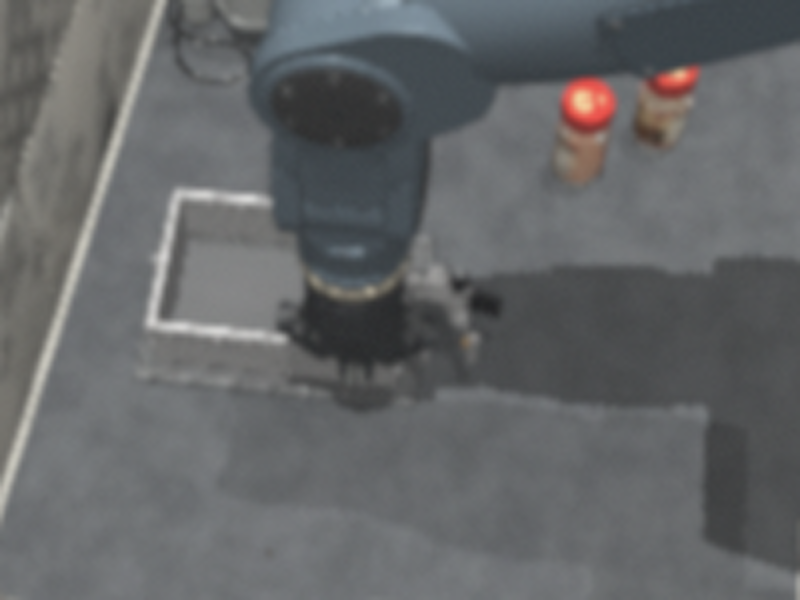

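The side view shows the left half nearly straight along the seam: its far corner is at (150,322) and the wall runs horizontally. I'll keep going until the stop is felt.

Call:
step_arm --steps "0 -1 0 0 0 0 0;0 -2 0 0 0 0 0;0 -2 0 0 0 0 0"

```text
time: 4.82
tcp_pos: [0.6238, 0.0408, 0.0499]
tool_rot: [2.138, 2.301, 0.002]
wrist_force: [-1.6, 3.7, 0.0]
finger_gap: -0.0002
```

Call:
step_arm --steps "0 -1 0 0 0 0 0;0 -2 0 0 0 0 0;0 -2 0 0 0 0 0"

```text
time: 5.2
tcp_pos: [0.6238, 0.0407, 0.05]
tool_rot: [-2.135, -2.302, -0.006]
wrist_force: [-0.9, 12.3, 0.0]
finger_gap: 0.0
```

Call:
step_arm --steps "0 0 0 0 0 0 0;0 10 0 0 0 0 0;2 30 0 0 0 0 0;2 35 40 0 0 0 0;2 35 90 0 0 0 0;-20 35 120 0 0 -0.15 0;-60 35 120 0 0 -0.3 20;-110 35 120 0 0 -0.5 40;-150 35 120 0 0 -0.65 40;-190 35 120 0 0 -0.8 40;-190 35 120 0 0 -0.95 40;-190 35 120 0 0 -1.1 40"

```text
time: 6.7
tcp_pos: [0.4337, 0.0766, 0.1705]
tool_rot: [3.027, 0.84, 0.009]
wrist_force: [-0.0, 0.4, 0.5]
finger_gap: 0.0337
```

```bash
python3 -c "
from h import *
st()
for n,o in (('top',100),('side',120)):
  f=grab_frame(n); cv2.imwrite('pics/%s2.png'%n,cv2.resize(f[o:o+150,230:430,::-1],None,fx=4,fy=4,interpolation=cv2.INTER_CUBIC))"
```

```text
t 6.7 tcp [433.7  76.6 170.5] mould [-257.6  125.1] yaw 0.542 tilt [ 0.006  0.001 -1.   ] F [-0.   0.4  0.5] gap 33.7 q [ 0.17  0.13 -0.34  1.1   0.    2.77]
```

View pics/top2.png

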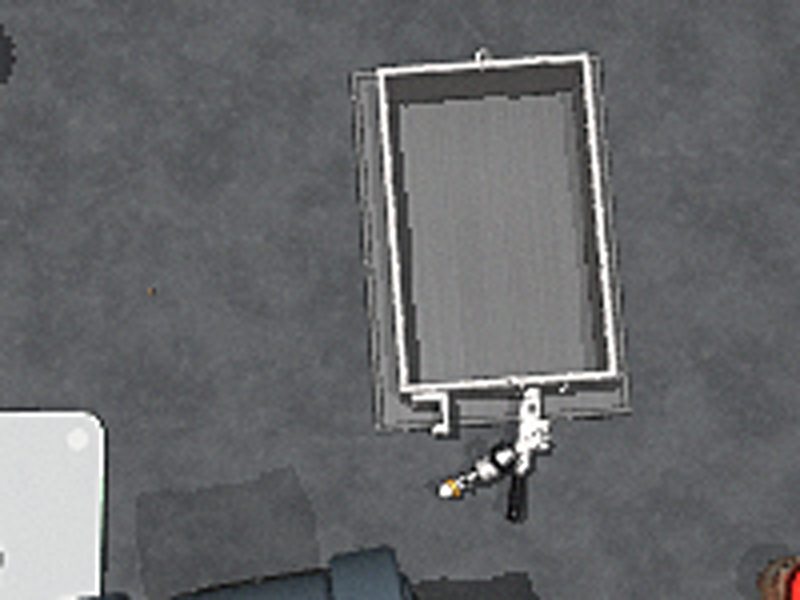

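View pics/side2.png

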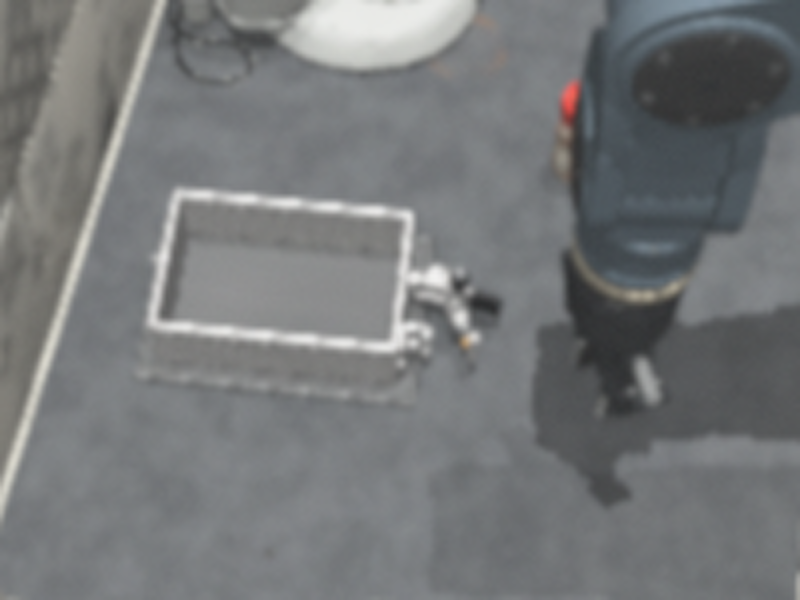

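The half is shut: the seam on the front edge is closed at (512,380), and the keeper is at (440,415). The latch hasn't moved. I'll overlay my model to check the poses.

```bash
cat > ov.py <<'E'
from h import *
import sys
def ov(n,f,pts,name,x0=290,y0=185,W=130,H=90,s=6):
    im=cv2.resize(f[y0:y0+H,x0:x0+W,::-1],None,fx=s,fy=s,interpolation=cv2.INTER_CUBIC)
    for mp,z in pts:
        p=proj(n,[*(w(mp)/1e3),z/1e3])[0]; q=((p-[x0,y0]+.5)*s).astype(int)
        cv2.circle(im,tuple(int(v) for v in q),3,(0,255,0),-1)
    cv2.imwrite(name,im)
E
python3 - <<'E'
from ov import *
a=1.8;p=pin(a)
kn=m([552.7,-31.6]);d=(kn-p)/np.linalg.norm(kn-p)
print(p,kn)
pts=[((-100,65),73),((-100,-65),73),((100,65),73),((-127.5,38),66),((-127.5,49),66),((-122,49),66),((-107.5,61),66),((-114.5,46),66),(PIV,60),(lev(a,(3.25,-69)),60.5),(lev(a,(-3.25,-69)),60.5),(p,60),(kn,107),(p+d*69,65)]
f=grab_frame('top');ov('top',f,pts,'pics/ov1.png')
f=grab_frame('side');ov('side',f,pts,'pics/ov1s.png',280,150,110,75)
E
```

```text
[-133.41539514  -18.66519156] [-146.76894981    8.52733092]
```

View pics/ov1.png

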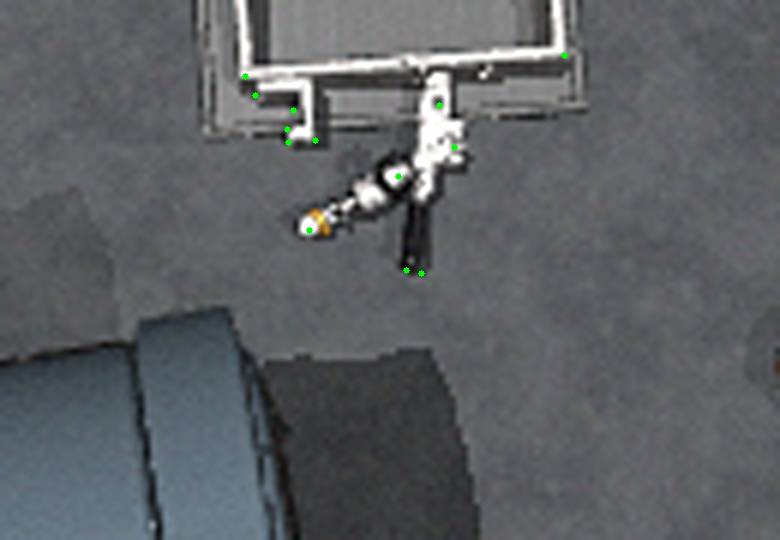

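View pics/ov1s.png

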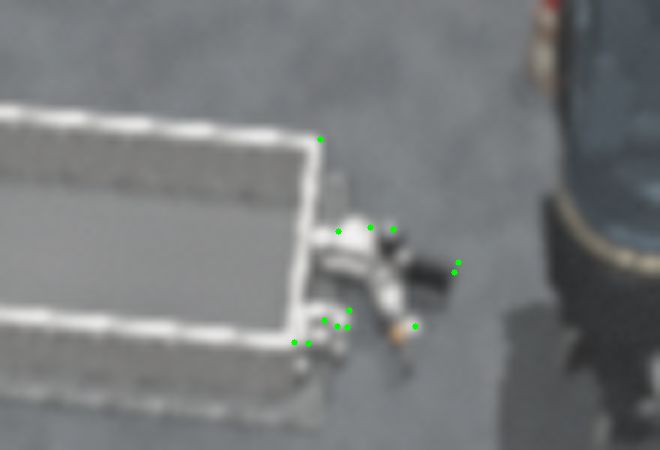

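```bash
python3 - <<'E'
from h import *
t=w((-146.6,9)); p,y,R=tcp(); print(t, t-p[:2], .073-y, R[:,2])
E
```

```text
[552.83402563 -31.1162674 ] [ 118.91142898 -107.35843258] -0.4767992777571574 [ 0.00446715  0.00109423 -0.99998942]
```

Call:
step_arm --steps "40 -36 0 0 0 -0.12 40;80 -72 0 0 0 -0.25 40;119 -107 0 0 0 -0.38 40;119 -107 0 0 0 -0.475 40;119 -107 -20 0 0 -0.475 40;119 -107 -40 0 0 -0.475 40;119 -107 -60 0 0 -0.475 40;119 -107 -60 0 0 -0.475 40;119 -107 -60 0 0 -0.475 40"

```text
time: 8.02
tcp_pos: [0.5533, -0.0306, 0.1106]
tool_rot: [3.138, 0.12, 0.008]
wrist_force: [-1.1, 0.7, -0.0]
finger_gap: 0.0344
```

```bash
python3 -c "
from ov import *
st()
f=grab_frame('side');ov('side',f,[],'pics/ov2s.png',280,130,110,95)
"
```

```text
t 8.03 tcp [553.3 -30.6 110.6] mould [-146.1    9.5] yaw 0.076 tilt [ 0.005 -0.001 -1.   ] F [-1.1  0.7 -0. ] gap 34.4 q [-0.05  0.36 -0.19  1.02 -0.    3.01]
```

View pics/ov2s.png

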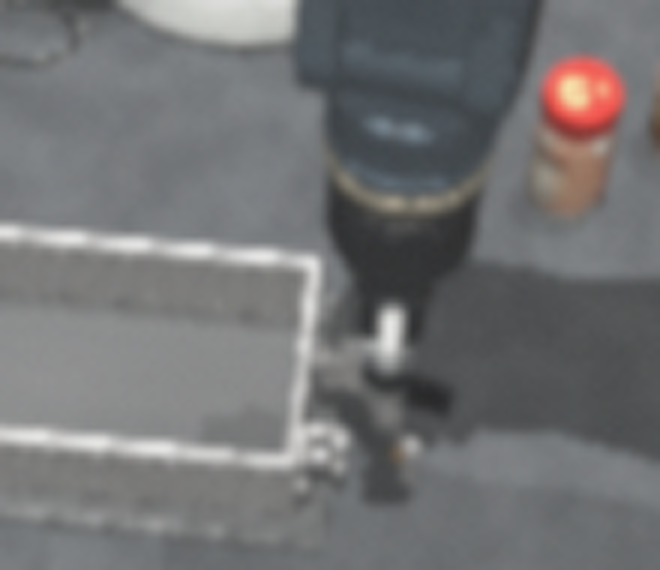

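The fingers are above the knob, with the white pads at (390,330) in the side crop. I'll go down and grip.

Call:
step_arm --steps "0 0 -10 0 0 0 40;0 0 -20 0 0 0 40;0 0 -26 0 0 0 40;0 0 -26 0 0 0 40;0 0 -26 0 0 0 0;0 0 -26 0 0 0 0;0 0 -26 0 0 0 0;0 0 -26 0 0 0 0" --force 40

```text
time: 9.07
tcp_pos: [0.5538, -0.0308, 0.0851]
tool_rot: [3.138, 0.119, 0.01]
wrist_force: [1.3, -1.3, 0.5]
finger_gap: 0.0145
```

```bash
python3 - <<'E'
from ov import *
st()
# path
L=69.
def ik(T,L):
    from scipy.optimize import brentq
    f=lambda a: np.linalg.norm(np.array(T)-pin(a))-L
    aa=np.linspace(1.0,2.75,200); v=[f(a) for a in aa]
    r=[brentq(f,aa[i],aa[i+1]) for i in range(199) if v[i]*v[i+1]<0]
    return r
for L in (67.5,69,70.5):
  print(L)
  for T in [(-162.4,43.4),(-155,50),(-145,56),(-135,59),(-125,59.5),(-118,59.5),(-114.5,59.5),(-114.5,56),(-114.5,52),(-114.5,49),(-114.5,46)]:
    for a in ik(T,L):
        p=pin(a);u=(np.array(T)-p)/L;h=-np.arctan2(0,1); hd=np.array([-np.sin(a),-np.cos(a)])
        print(T,'a',round(a,2),'pin',p.round(1),'knob',(p+31*u).round(1),'ang',round(np.arccos(u@hd),2))
E
```

```text
t 9.07 tcp [553.8 -30.8  85.1] mould [-145.6    9.3] yaw 0.076 tilt [ 0.006 -0.001 -1.   ] F [ 1.3 -1.3  0.5] gap 14.5 q [-0.05  0.38 -0.23  0.96 -0.    3.01]
67.5
(-162.4, 43.4) a 1.86 pin [-133.7  -17.7] knob [-146.9   10.4] ang 0.84
(-155, 50) a 2.05 pin [-134.   -14.2] knob [-143.7   15.3] ang 0.77
(-145, 56) a 2.25 pin [-133.7  -10.5] knob [-138.9   20. ] ang 0.72
(-135, 59) a 2.37 pin [-133.2   -8.5] knob [-134.    22.5] ang 0.74
(-125, 59.5) a 2.43 pin [-132.8   -7.5] knob [-129.2   23.2] ang 0.83
(-118, 59.5) a 2.49 pin [-132.4   -6.5] knob [-125.8   23.8] ang 0.86
(-114.5, 59.5) a 2.54 pin [-132.    -5.7] knob [-124.    24.2] ang 0.86
(-114.5, 56) a 2.35 pin [-133.3   -8.8] knob [-124.7   20.9] ang 1.07
(-114.5, 52) a 2.14 pin [-134.   -12.6] knob [-125.    17.1] ang 1.3
(-114.5, 49) a 1.97 pin [-134.   -15.6] knob [-125.   14.] ang 1.46
(-114.5, 46) a 1.79 pin [-133.4  -18.8] knob [-124.7   11. ] ang 1.63
69
(-162.4, 43.4) a 1.77 pin [-133.3  -19.2] knob [-146.4    9. ] ang 0.93
(-155, 50) a 1.97 pin [-133.9  -15.7] knob [-143.4   13.8] ang 0.86
(-145, 56) a 2.17 pin [-133.
[... 670 characters left out ...]
g 1.02
(-155, 50) a 1.88 pin [-133.7  -17.2] knob [-143.1   12.3] ang 0.95
(-145, 56) a 2.08 pin [-134.   -13.6] knob [-138.9   17. ] ang 0.9
(-135, 59) a 2.2 pin [-133.9  -11.5] knob [-134.4   19.5] ang 0.92
(-125, 59.5) a 2.26 pin [-133.7  -10.5] knob [-129.9   20.3] ang 1.01
(-118, 59.5) a 2.33 pin [-133.4   -9.3] knob [-126.6   21. ] ang 1.04
(-114.5, 59.5) a 2.37 pin [-133.2   -8.5] knob [-125.    21.4] ang 1.04
(-114.5, 56) a 2.19 pin [-133.9  -11.8] knob [-125.4   18. ] ang 1.24
(-114.5, 52) a 1.96 pin [-133.9  -15.8] knob [-125.4   14. ] ang 1.46
(-114.5, 49) a 1.78 pin [-133.3  -18.9] knob [-125.1   10.9] ang 1.63
(-114.5, 46) a 1.58 pin [-132.   -22.3] knob [-124.3    7.7] ang 1.81
```

Call:
step_arm --steps "0.9 2.4 0 0 0 0 0;1.9 4.9 0 0 0 0 0;4 7.3 0 0 0 0 0;6 9.7 0 0 0 0 0;8.3 11.2 0 0 0 0 0;10.5 12.5 0 0 0 0 0;12.8 13.1 0 0 0 0 0;15 13.6 0 0 0 0 0;15 13.6 0 0 0 0 0"

```text
time: 10.2
tcp_pos: [0.569, -0.0169, 0.0851]
tool_rot: [3.138, 0.119, 0.01]
wrist_force: [1.2, -0.8, 0.6]
finger_gap: 0.0145
```

```bash
python3 -c "
from ov import *
st()
pts=[((-127.5,38),66),((-127.5,49),66),((-122,49),66),((-107.5,61),66),((-114.5,46),66)]
f=grab_frame('side');ov('side',f,pts,'pics/ov3s.png',300,150,70,60,9)
f=grab_frame('top');ov('top',f,pts,'pics/ov3.png',290,160,90,70,8)
"
```

```text
t 10.2 tcp [569.  -16.9  85.1] mould [-129.4   22. ] yaw 0.076 tilt [ 0.006 -0.001 -1.   ] F [ 1.2 -0.8  0.6] gap 14.5 q [-0.03  0.4  -0.19  0.97 -0.    3.04]
```

View pics/ov3s.png

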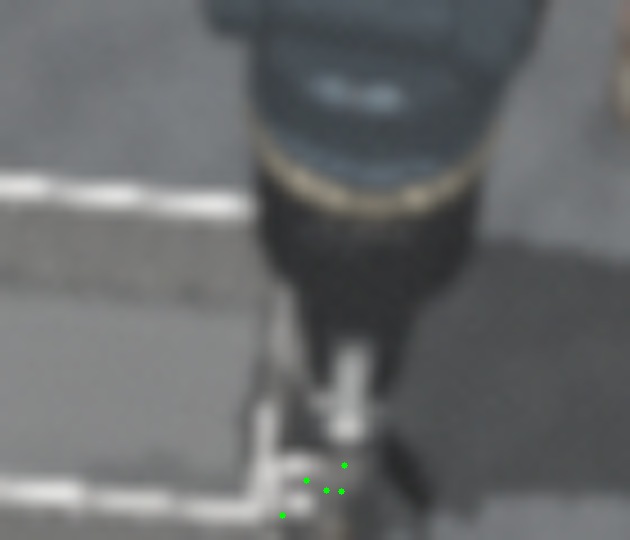

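View pics/ov3.png

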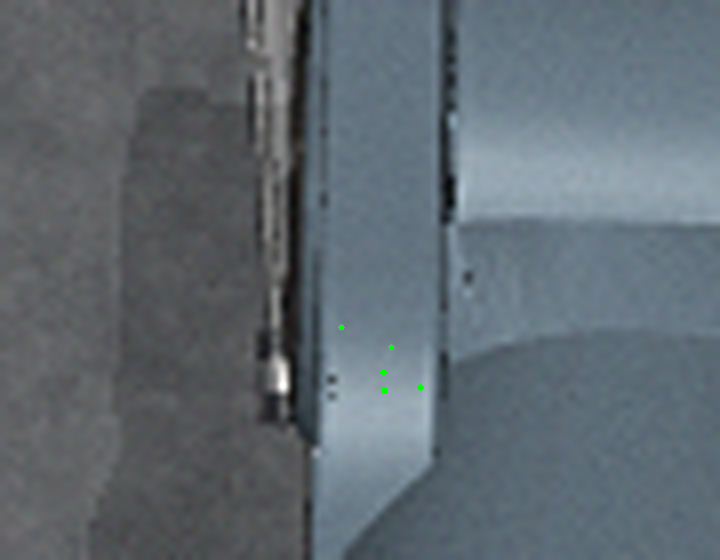

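The top view is blocked by the arm. The side view shows the keeper at (300,480), with the brass nut just at the bottom edge of the crop. I'll crop lower.

```bash
python3 -c "
from ov import *
kn=m(tcp()[0]); 
from scipy.optimize import brentq
a=brentq(lambda a: np.linalg.norm(pin(a)-kn)-31,1.5,2.7);p=pin(a);T=p+(kn-p)/31*69;print(a,T)
pts=[((-127.5,38),66),((-127.5,49),66),((-107.5,61),66),(T,65),(T,25)]
f=grab_frame('side');ov('side',f,pts,'pics/ov4s.png',310,180,60,50,12)
"
```

```text
2.352331755156838 [-124.86123704   59.65118921]
```

View pics/ov4s.png

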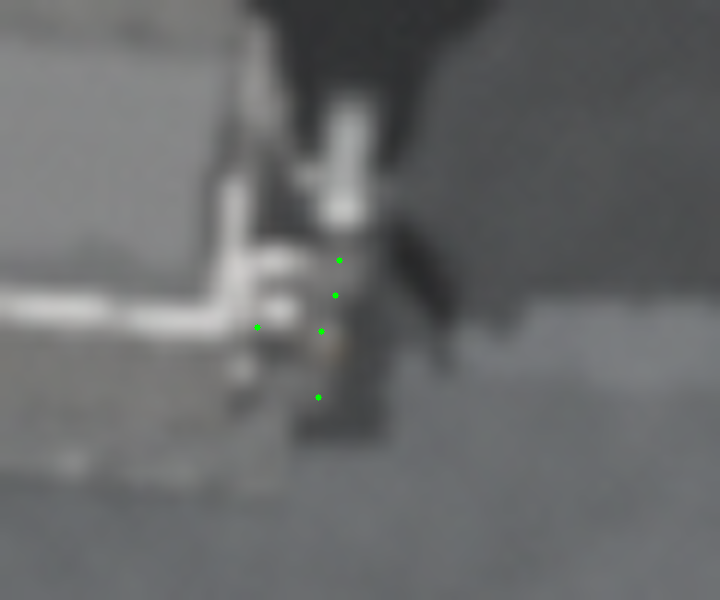

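The T-bar and brass nut are at about (322,340), which matches the model's (321,331), to the left of the lip. I'll move in towards the face by feel.

Call:
step_arm --steps "1.2 0.3 0 0 0 0 0;2.4 0.5 0 0 0 0 0;3.4 0.7 0 0 0 0 0;3.4 0.7 0 0 0 0 0"

```text
time: 10.85
tcp_pos: [0.5724, -0.0163, 0.0851]
tool_rot: [3.138, 0.119, 0.01]
wrist_force: [0.5, -1.3, 0.1]
finger_gap: 0.0144
```

Call:
step_arm --steps "0.5 0 0 0 0 0 0;1 0 0 0 0 0 0;1 0 0 0 0 0 0"

```text
time: 11.22
tcp_pos: [0.5734, -0.0163, 0.0851]
tool_rot: [3.138, 0.119, 0.01]
wrist_force: [-0.1, -1.4, 0.2]
finger_gap: 0.0146
```

Call:
step_arm --steps "0.5 0 0 0 0 0 0;1 0 0 0 0 0 0;1 0 0 0 0 0 0"

```text
time: 11.6
tcp_pos: [0.5745, -0.0163, 0.0851]
tool_rot: [3.138, 0.119, 0.01]
wrist_force: [-0.8, -0.8, 0.9]
finger_gap: 0.0145
```

```bash
python3 -c "
from ov import *
st()
kn=m(tcp()[0]); 
from scipy.optimize import brentq
a=brentq(lambda a: np.linalg.norm(pin(a)-kn)-31,1.5,2.7);p=pin(a);T=p+(kn-p)/31*69;print(a,T)
pts=[((-127.5,38),66),((-127.5,49),66),((-107.5,61),66),(T,65),(T,25)]
f=grab_frame('side');ov('side',f,pts,'pics/ov5s.png',310,180,60,50,12)
"
```

```text
t 11.6 tcp [574.5 -16.3  85.1] mould [-123.9   22.2] yaw 0.076 tilt [ 0.007 -0.001 -1.   ] F [-0.8 -0.8  0.9] gap 14.5 q [-0.03  0.41 -0.18  0.98 -0.    3.04]
2.4310596963244917 [-112.93403413   58.58259779]
```

View pics/ov5s.png

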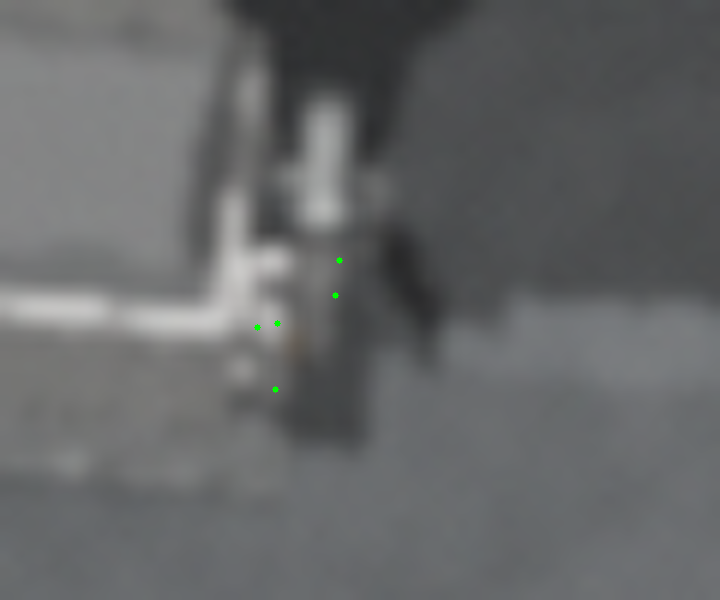

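Call:
step_arm --steps "0.4 0 0 0 0 0 0;0.8 0 0 0 0 0 0;0.8 0 0 0 0 0 0"

```text
time: 12.02
tcp_pos: [0.5754, -0.0163, 0.0851]
tool_rot: [3.138, 0.119, 0.01]
wrist_force: [-1.0, -1.4, -0.1]
finger_gap: 0.0142
```

Call:
step_arm --steps "0.4 0 0 0 0 0 0;0.8 0 0 0 0 0 0;0.8 0 0 0 0 0 0"

```text
time: 12.4
tcp_pos: [0.5757, -0.0163, 0.0851]
tool_rot: [3.138, 0.119, 0.009]
wrist_force: [-3.6, -0.9, 2.9]
finger_gap: 0.0143
```

Foot contact is felt at about 3 N. I'll back off to mid-pocket and draw to the right.

Call:
step_arm --steps "-0.8 0 0 0 0 0 0;-1.6 0 0 0 0 0 0;-1.6 -2 0 0 0 0 0;-1.6 -4 0 0 0 0 0;-1.5 -6 0 0 0 0 0;-1.4 -8 0 0 0 0 0;-1.4 -8 0 0 0 0 0"

```text
time: 13.28
tcp_pos: [0.5744, -0.0247, 0.0851]
tool_rot: [3.138, 0.119, 0.009]
wrist_force: [0.5, 2.6, 2.9]
finger_gap: 0.0144
```

```bash
python3 -c "
from ov import *
st()
kn=m(tcp()[0]); 
from scipy.optimize import brentq
a=brentq(lambda a: np.linalg.norm(pin(a)-kn)-31,1.5,2.7);p=pin(a);T=p+(kn-p)/31*69;print(a,T)
pts=[((-127.5,49),66),((-107.5,61),66),(T,65),(T,25)]
f=grab_frame('side');ov('side',f,pts,'pics/ov6s.png',310,180,60,50,12)
"
```

```text
t 13.28 tcp [574.4 -24.7  85.1] mould [-124.6   13.9] yaw 0.076 tilt [ 0.006 -0.001 -1.   ] F [0.5 2.6 2.9] gap 14.4 q [-0.04  0.41 -0.17  0.98 -0.    3.02]
1.966533161804553 [-113.21102189   50.09643639]
```

View pics/ov6s.png

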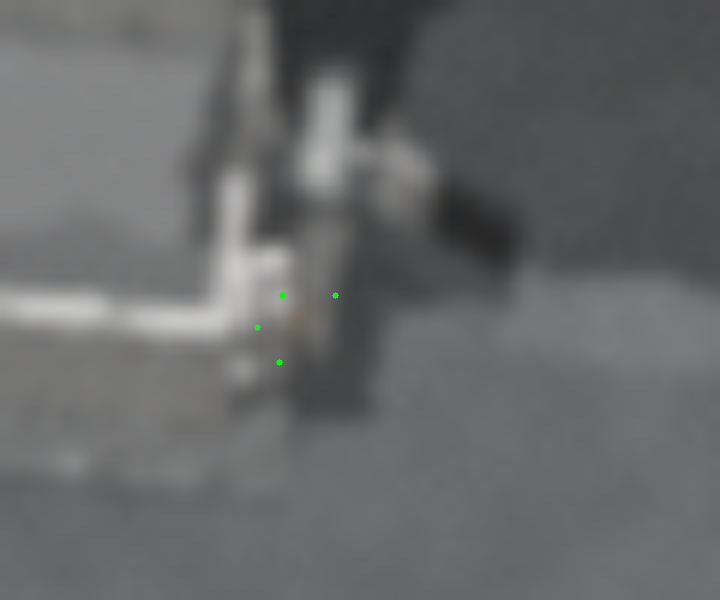

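Call:
step_arm --steps "0 -0.7 0 0 0 0 0;0 -1.4 0 0 0 0 0;0.1 -1.4 0 0 0 0 0"

```text
time: 13.7
tcp_pos: [0.5744, -0.0262, 0.0851]
tool_rot: [3.137, 0.118, 0.009]
wrist_force: [-0.3, 2.6, 2.1]
finger_gap: 0.0144
```

Call:
step_arm --steps "0 -0.7 0 0 0 0 0;0.1 -1.2 0 0 0 0 0;0.1 -1.2 0 0 0 0 0"

```text
time: 14.08
tcp_pos: [0.5745, -0.0274, 0.0851]
tool_rot: [3.137, 0.118, 0.009]
wrist_force: [-0.1, 1.9, 2.6]
finger_gap: 0.0147
```

Call:
step_arm --steps "0 -0.6 0 0 0 0 0;0.1 -1.0 0 0 0 0 0;0.1 -1.0 0 0 0 0 0"

```text
time: 14.45
tcp_pos: [0.5746, -0.0285, 0.0851]
tool_rot: [3.137, 0.118, 0.009]
wrist_force: [0.5, 2.6, 3.3]
finger_gap: 0.0148
```

Call:
step_arm --steps "0 -0.5 0 0 0 0 0;0.1 -0.8 0 0 0 0 0;0.1 -0.8 0 0 0 0 0"

```text
time: 14.82
tcp_pos: [0.5747, -0.0294, 0.0851]
tool_rot: [3.137, 0.118, 0.009]
wrist_force: [-0.2, 1.7, 2.2]
finger_gap: 0.0141
```

```bash
python3 -c "
from ov import *
st()
kn=m(tcp()[0]); 
from scipy.optimize import brentq
a=brentq(lambda a: np.linalg.norm(pin(a)-kn)-31,1.4,2.7);p=pin(a);T=p+(kn-p)/31*69;print(a,T)"

```

```text
t 14.82 tcp [574.7 -29.4  85.1] mould [-124.6    9.1] yaw 0.075 tilt [ 0.006 -0.002 -1.   ] F [-0.2  1.7  2.2] gap 14.1 q [-0.05  0.41 -0.17  0.98 -0.    3.02]
1.6741037094247357 [-114.78881748   45.82194049]
```

Call:
step_arm --steps "0.05 -0.5 0 0 0 0 0;0.1 -0.8 0 0 0 0 0;0.1 -0.8 0 0 0 0 0"

```text
time: 15.2
tcp_pos: [0.5748, -0.0302, 0.0851]
tool_rot: [3.137, 0.118, 0.009]
wrist_force: [0.5, 2.9, 3.1]
finger_gap: 0.0147
```

Call:
step_arm --steps "0.05 -0.5 0 0 0 0 0;0.1 -0.8 0 0 0 0 0;0.1 -0.8 0 0 0 0 0"

```text
time: 15.58
tcp_pos: [0.5749, -0.0309, 0.0852]
tool_rot: [3.137, 0.118, 0.009]
wrist_force: [-0.6, 4.8, 3.8]
finger_gap: 0.0143
```

Call:
step_arm --steps "0 -0.4 0 0 0 0 0;0 -0.4 0 0 0 0 0;0 -0.4 0 0 0 0 0"

```text
time: 15.95
tcp_pos: [0.575, -0.031, 0.0852]
tool_rot: [3.138, 0.119, 0.009]
wrist_force: [0.2, 6.2, 3.2]
finger_gap: 0.0141
```

```bash
python3 -c "
from ov import *
st()
kn=m(tcp()[0]); 
from scipy.optimize import brentq
a=brentq(lambda a: np.linalg.norm(pin(a)-kn)-31,1.4,2.7);p=pin(a);T=p+(kn-p)/31*69;print(a,T)
pts=[((-127.5,49),66),((-107.5,61),66),((-114.5,46),65),((-114.5,46),25)]
f=grab_frame('side');ov('side',f,pts,'pics/ov7s.png',310,180,60,50,12)
"
```

```text
t 15.95 tcp [575.  -31.   85.2] mould [-124.5    7.5] yaw 0.076 tilt [ 0.006 -0.001 -1.   ] F [0.2 6.2 3.2] gap 14.1 q [-0.05  0.41 -0.17  0.98 -0.    3.01]
1.5601130791409072 [-115.61926096   44.40457968]
```

View pics/ov7s.png

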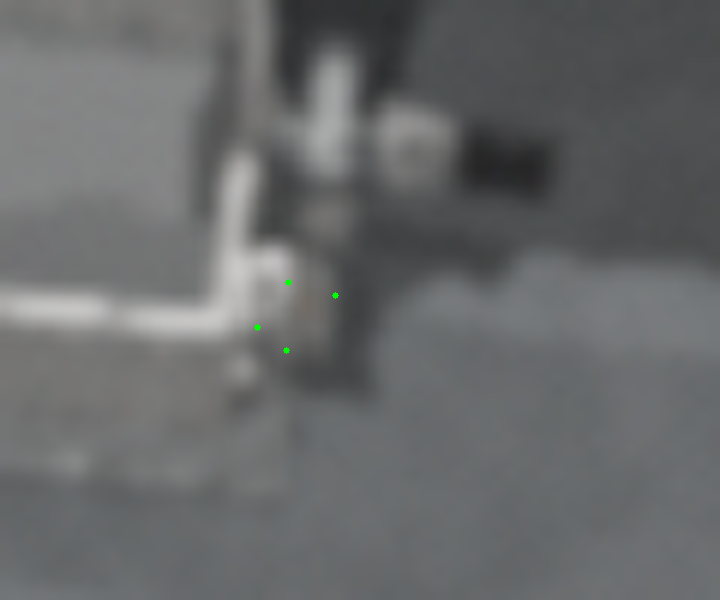

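Call:
step_arm --steps "0 -0.4 0 0 0 0 0;0 -0.4 0 0 0 0 0;0 -0.4 0 0 0 0 0;0 -0.4 0 0 0 0 0"

```text
time: 16.5
tcp_pos: [0.575, -0.0311, 0.0852]
tool_rot: [3.138, 0.119, 0.009]
wrist_force: [0.1, 6.2, 4.9]
finger_gap: 0.0142
```

Call:
step_arm --steps "0 -0.8 0 0 0 0 0;0 -0.8 0 0 0 0 0;0 -0.8 0 0 0 0 0"

```text
time: 16.88
tcp_pos: [0.575, -0.0314, 0.0852]
tool_rot: [-3.139, -0.12, -0.01]
wrist_force: [0.3, 7.5, 3.1]
finger_gap: 0.0147
```

Held at about 7.5 N at the wrist, of which about 2 N is friction. Now I'll let go and rise.

Call:
step_arm --steps "0 0 0 0 0 0 10;0 0 0 0 0 0 40;0 0 0 0 0 0 40;0 0 0 0 0 0 40;0 0 20 0 0 0 40;0 0 45 0 0 0 40;-30 30 80 0 0 0 40;-70 90 90 0 0 0.2 40;-100 140 90 0 0 0.4 20;-120 170 90 0 0 0.5 0;-120 180 90 0 0 0.5 0"

```text
time: 18.25
tcp_pos: [0.4535, 0.15, 0.1755]
tool_rot: [-3.009, -0.898, -0.009]
wrist_force: [0.9, -0.4, 0.2]
finger_gap: -0.0001
```

```bash
python3 - <<'E'
from ov import *
st()
a=1.57; L=70.6
from scipy.optimize import brentq
a=brentq(lambda a: np.linalg.norm(pin(a)-np.array([-114.5,46]))-L,1.2,2.2); print(a)
p=pin(a);T=np.array([-114.5,46]);k=p+(T-p)*31/L
pts=[((-127.5,38),66),((-127.5,49),66),(T,66),(PIV,60),(lev(a,(3.25,-69)),60.5),(lev(a,(-3.25,-69)),60.5),(k,107)]
f=grab_frame('top');ov('top',f,pts,'pics/ov8.png',310,180,80,60,9)
f=grab_frame('side');ov('side',f,pts,'pics/ov8s.png',290,150,80,60,9)
E
```

```text
t 18.25 tcp [453.5 150.  175.5] mould [-232.4  196.9] yaw 0.58 tilt [ 0.005  0.003 -1.   ] F [ 0.9 -0.4  0.2] gap -0.1 q [ 0.32  0.19 -0.25  1.13  0.    2.88]
1.576444679884738
```

View pics/ov8.png

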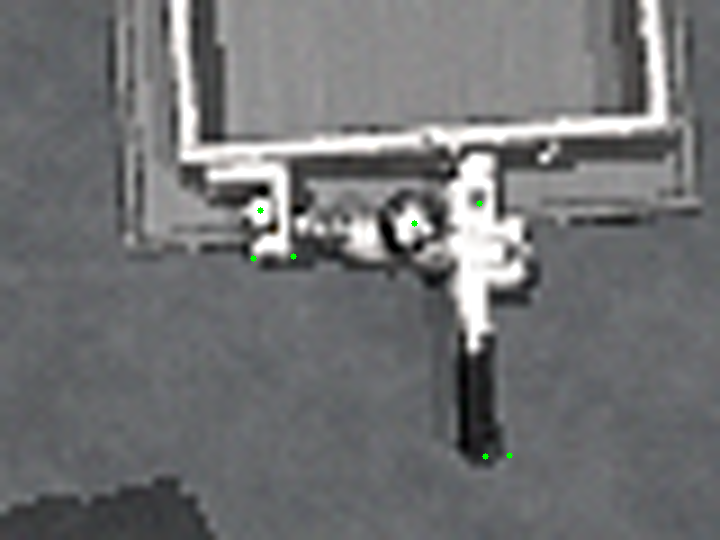

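View pics/ov8s.png

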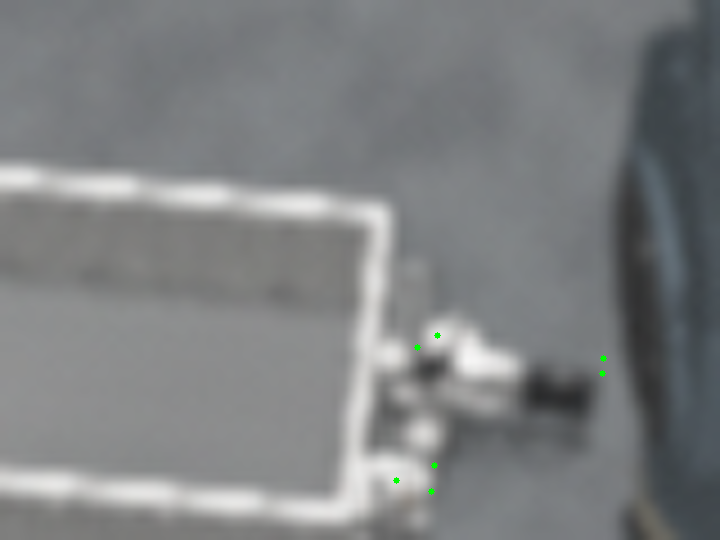

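The T-bar sits in the pocket behind the lip, at (262,210) in the top crop. The lever points nearly straight out, grip end at (478,457), a ≈ 1.62. Next is the lever push.

```bash
cat > lv.py <<'E'
from h import *
def tgt(a,gap=0,along=55): return w(lev(a,(-17.25-gap,-along))), YAW-a+np.pi
def rel(lst,z):
    p,y,_=tcp()
    for a,g in lst:
        q,yy=tgt(a,g); print(f'a {a:.2f}:', (q-p[:2]).round(1), round(z-p[2],1), round(yy-y,3))
E
python3 - <<'E'
from lv import *
print([proj('top',[*(w(lev(a,(-3,-69)))/1e3),.0605])[0].round(2) for a in (1.55,1.6,1.65)], (478/9+310-.5,457/9+180-.5))
rel([(1.62,25)],56)
E
```

```text
[array([364.32, 230.22]), array([362.9 , 230.24]), array([361.49, 230.2 ])] (362.6111111111111, 230.27777777777777)
a 1.62: [  73.7 -160.2] -119.3 1.018
```

Call:
step_arm --steps "20 -40 0 0 0 0.17 0;40 -80 0 0 0 0.34 0;60 -120 0 0 0 0.51 0;74 -160 0 0 0 0.68 0;74 -160 0 0 0 0.85 0;74 -160 0 0 0 1.02 0;74 -160 -40 0 0 1.02 0;74 -160 -80 0 0 1.02 0;74 -160 -105 0 0 1.02 0;74 -160 -119 0 0 1.02 0;74 -160 -119 0 0 1.02 0;74 -160 -119 0 0 1.02 0"

```text
time: 19.85
tcp_pos: [0.5301, -0.011, 0.0572]
tool_rot: [-2.191, -2.247, -0.01]
wrist_force: [0.8, 0.1, -0.3]
finger_gap: 0.0003
```

```bash
python3 - <<'E'
from lv import *
st()
rel([(1.61,25),(1.61,15),(1.61,8),(1.61,4),(1.61,1),(1.56,0),(1.5,0),(1.45,0),(1.4,0)],56)
f=grab_frame('side');cv2.imwrite('pics/s9.png',cv2.resize(f[130:240,280:400,::-1],None,fx=5,fy=5,interpolation=cv2.INTER_CUBIC))
E
```

```text
t 19.85 tcp [530.1 -11.   57.2] mould [-167.8   30.7] yaw 1.596 tilt [ 0.002  0.007 -1.   ] F [ 0.8  0.1 -0.3] gap 0.3 q [-0.02  0.37 -0.32  0.88  0.01  1.52]
a 1.61: [-1.5 -0.4] -1.2 0.009
a 1.61: [ -1.2 -10.4] -1.2 0.009
a 1.61: [ -0.9 -17.4] -1.2 0.009
a 1.61: [ -0.8 -21.4] -1.2 0.009
a 1.61: [ -0.7 -24.4] -1.2 0.009
a 1.56: [ -1.4 -28.2] -1.2 0.059
a 1.50: [ -2.  -31.6] -1.2 0.119
a 1.45: [ -2.4 -34.5] -1.2 0.169
a 1.40: [ -2.7 -37.3] -1.2 0.219
```

View pics/s9.png

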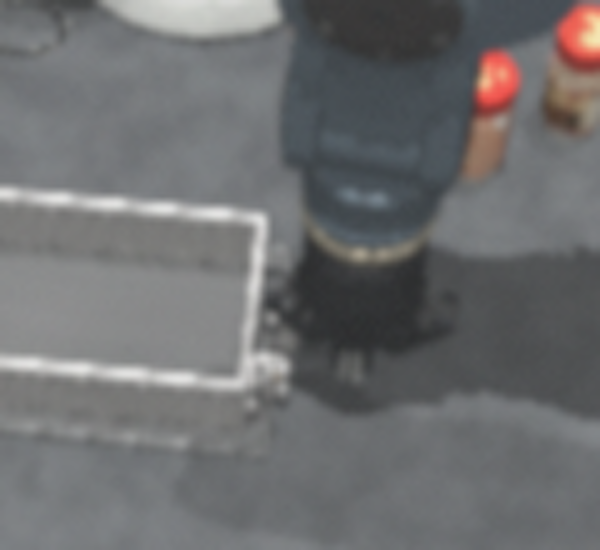

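The gripper's knuckles stick out along the jaw direction, at (280,295) and (440,310), near the knob. I'll lift and turn a quarter so they point along the push direction instead.

Call:
step_arm --steps "-5 10 30 0 0 0 0;-10 15 60 0 0 0 0;-10 15 60 0 0 -0.17 0;-10 15 60 0 0 -0.34 0;-10 15 60 0 0 -0.51 0;-10 15 60 0 0 -0.68 0;-10 15 60 0 0 -0.85 0;-10 15 60 0 0 -1.02 0;-10 15 60 0 0 -1.19 0;-10 15 60 0 0 -1.36 0;-10 15 60 0 0 -1.49 0;-10 15 60 0 0 -1.49 0"

```text
time: 21.4
tcp_pos: [0.5207, 0.0041, 0.1183]
tool_rot: [3.135, 0.168, 0.013]
wrist_force: [0.3, -0.9, 0.8]
finger_gap: -0.0
```

```bash
cat > lv.py <<'E'
from h import *
def tgt(a,gap=0,along=56): return w(lev(a,(-20.75-gap,-along))), YAW-a+np.pi/2+.08
def rel(lst,z):
    p,y,_=tcp()
    for a,g in lst:
        q,yy=tgt(a,g); print(f'a {a:.2f}:', (q-p[:2]).round(1), round(z-p[2],1), round(yy-y,3))
E
python3 - <<'E'
from lv import *
st()
rel([(1.61,25),(1.61,15),(1.61,8),(1.61,4),(1.61,1)],56)
E
```

```text
t 21.4 tcp [520.7   4.1 118.3] mould [-176.1   46.5] yaw 0.107 tilt [ 0.009 -0.002 -1.   ] F [ 0.3 -0.9  0.8] gap -0.0 q [ 0.01  0.3  -0.26  1.01 -0.    3.04]
a 1.61: [  6.8 -12.1] -62.3 0.007
a 1.61: [  7.2 -22.1] -62.3 0.007
a 1.61: [  7.4 -29.1] -62.3 0.007
a 1.61: [  7.5 -33.1] -62.3 0.007
a 1.61: [  7.6 -36.1] -62.3 0.007
```

Call:
step_arm --steps "7 -8 -20 0 0 0 0;7 -10 -45 0 0 0 0;7 -12 -62 0 0 0 0;7 -15 -62 0 0 0 0;7 -22 -62 0 0 0 0;7.4 -29 -62 0 0 0 0;7.5 -32 -62 0 0 0 0;7.5 -32 -62 0 0 0 0"

```text
time: 22.4
tcp_pos: [0.5283, -0.0282, 0.0566]
tool_rot: [3.135, 0.168, 0.014]
wrist_force: [0.0, -0.5, -0.1]
finger_gap: -0.0003
```

```bash
python3 - <<'E'
from lv import *
st()
rel([(1.61,0)]+[(x,0) for x in np.arange(1.55,.9,-.05)],56)
f=grab_frame('side');cv2.imwrite('pics/s10.png',cv2.resize(f[130:240,280:400,::-1],None,fx=5,fy=5,interpolation=cv2.INTER_CUBIC))
E
```

```text
t 22.4 tcp [528.3 -28.2  56.6] mould [-170.8   13.7] yaw 0.107 tilt [ 0.009 -0.002 -1.   ] F [ 0.  -0.5 -0.1] gap -0.3 q [-0.05  0.37 -0.33  0.86 -0.    2.98]
a 1.61: [ 0.  -4.8] -0.6 0.007
a 1.55: [-1.  -8.2] -0.6 0.067
a 1.50: [ -1.7 -11.1] -0.6 0.117
a 1.45: [ -2.3 -14. ] -0.6 0.167
a 1.40: [ -2.7 -17. ] -0.6 0.217
a 1.35: [ -2.9 -20. ] -0.6 0.267
a 1.30: [ -3. -23.] -0.6 0.317
a 1.25: [ -3.  -25.9] -0.6 0.367
a 1.20: [ -2.8 -28.9] -0.6 0.417
a 1.15: [ -2.4 -31.9] -0.6 0.467
a 1.10: [ -2.  -34.8] -0.6 0.517
a 1.05: [ -1.3 -37.8] -0.6 0.567
a 1.00: [ -0.5 -40.6] -0.6 0.617
a 0.95: [  0.4 -43.5] -0.6 0.667
```

View pics/s10.png

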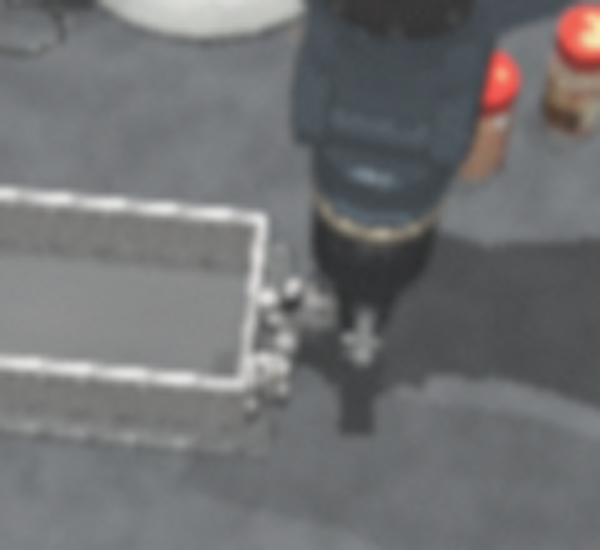

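The fingers are at (365,335), clear of the knob at (290,295). I'll start pushing gently.

Call:
step_arm --steps "0 -2.5 0 0 0 0.01 0;0 -5 0 0 0 0.01 0;-1 -8 0 0 0 0.06 0;-1.7 -11 0 0 0 0.11 0;-2.3 -14 0 0 0 0.16 0;-2.3 -14 0 0 0 0.16 0"

```text
time: 23.2
tcp_pos: [0.526, -0.0418, 0.0565]
tool_rot: [3.113, 0.418, 0.014]
wrist_force: [0.8, 0.9, 0.2]
finger_gap: 0.0001
```

```bash
python3 - <<'E'
from lv import *
st()
rel([(x,0) for x in np.arange(1.45,.75,-.05)],56)
f=grab_frame('side');cv2.imwrite('pics/s11.png',cv2.resize(f[130:240,280:400,::-1],None,fx=5,fy=5,interpolation=cv2.INTER_CUBIC))
E
```

```text
t 23.2 tcp [526.  -41.8  56.5] mould [-174.1    0.3] yaw 0.267 tilt [ 0.009  0.    -1.   ] F [0.8 0.9 0.2] gap 0.1 q [-0.08  0.36 -0.33  0.86  0.    2.79]
a 1.45: [ 0.  -0.4] -0.5 0.007
a 1.40: [-0.4 -3.4] -0.5 0.057
a 1.35: [-0.6 -6.3] -0.5 0.107
a 1.30: [-0.7 -9.3] -0.5 0.157
a 1.25: [ -0.7 -12.3] -0.5 0.207
a 1.20: [ -0.5 -15.3] -0.5 0.257
a 1.15: [ -0.1 -18.3] -0.5 0.307
a 1.10: [  0.3 -21.2] -0.5 0.357
a 1.05: [  1.  -24.1] -0.5 0.407
a 1.00: [  1.8 -27. ] -0.5 0.457
a 0.95: [  2.7 -29.8] -0.5 0.507
a 0.90: [  3.7 -32.6] -0.5 0.557
a 0.85: [  4.9 -35.4] -0.5 0.607
a 0.80: [  6.3 -38. ] -0.5 0.657
```

View pics/s11.png

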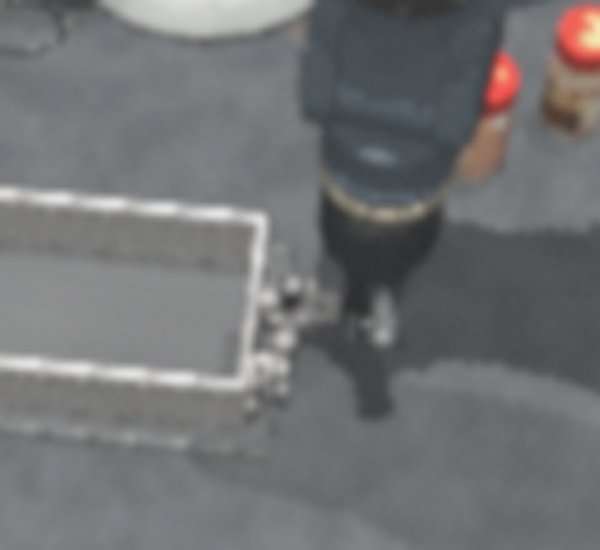

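Call:
step_arm --steps "-0.4 -3.4 0 0 0 0.06 0;-0.6 -6.3 0 0 0 0.1 0;-0.7 -9.3 0 0 0 0.15 0;-0.7 -12.3 0 0 0 0.2 0;-0.5 -15.3 0 0 0 0.25 0;-0.5 -15.3 0 0 0 0.25 0"

```text
time: 24.0
tcp_pos: [0.5253, -0.0568, 0.0565]
tool_rot: [-3.037, -0.8, -0.014]
wrist_force: [-0.9, 4.6, 1.0]
finger_gap: -0.0001
```

```bash
python3 - <<'E'
from lv import *
st()
rel([(x,0) for x in np.arange(1.2,.3,-.05)],56)
E
```

```text
t 24.0 tcp [525.3 -56.8  56.5] mould [-175.9  -14.6] yaw 0.515 tilt [ 0.008  0.003 -1.   ] F [-0.9  4.6  1. ] gap -0.1 q [-0.11  0.37 -0.33  0.87  0.    2.52]
a 1.20: [ 0.2 -0.4] -0.5 0.009
a 1.15: [ 0.6 -3.3] -0.5 0.059
a 1.10: [ 1.  -6.3] -0.5 0.109
a 1.05: [ 1.7 -9.2] -0.5 0.159
a 1.00: [  2.5 -12.1] -0.5 0.209
a 0.95: [  3.4 -14.9] -0.5 0.259
a 0.90: [  4.4 -17.7] -0.5 0.309
a 0.85: [  5.6 -20.4] -0.5 0.359
a 0.80: [  7.  -23.1] -0.5 0.409
a 0.75: [  8.4 -25.7] -0.5 0.459
a 0.70: [ 10.  -28.2] -0.5 0.509
a 0.65: [ 11.8 -30.7] -0.5 0.559
a 0.60: [ 13.6 -33. ] -0.5 0.609
a 0.55: [ 15.6 -35.3] -0.5 0.659
a 0.50: [ 17.6 -37.4] -0.5 0.709
a 0.45: [ 19.8 -39.5] -0.5 0.759
a 0.40: [ 22.1 -41.4] -0.5 0.809
a 0.35: [ 24.4 -43.2] -0.5 0.859
```

Force is building as expected (about 5 N), so the latch is loaded. I'll carry on.

Call:
step_arm --steps "0.6 -3.3 0 0 0 0.06 0;1 -6.3 0 0 0 0.11 0;1.7 -9.2 0 0 0 0.16 0;2.5 -12.1 0 0 0 0.21 0;3.4 -14.9 0 0 0 0.26 0;4.4 -17.7 0 0 0 0.31 0"

```text
time: 24.75
tcp_pos: [0.529, -0.0741, 0.0563]
tool_rot: [-2.875, -1.258, -0.012]
wrist_force: [-2.5, 4.4, 2.4]
finger_gap: 0.0003
```

```bash
python3 - <<'E'
from lv import *
st()
rel([(x,0) for x in np.arange(.9,.2,-.05)],56)
f=grab_frame('side');cv2.imwrite('pics/s12.png',cv2.resize(f[130:240,280:400,::-1],None,fx=5,fy=5,interpolation=cv2.INTER_CUBIC))
E
```

```text
t 24.75 tcp [529.  -74.1  56.3] mould [-173.5  -32.1] yaw 0.825 tilt [ 0.006  0.006 -1.   ] F [-2.5  4.4  2.4] gap 0.3 q [-0.14  0.38 -0.31  0.87  0.01  2.17]
a 0.90: [ 0.8 -0.4] -0.3 -0.001
a 0.85: [ 2.  -3.1] -0.3 0.049
a 0.80: [ 3.3 -5.8] -0.3 0.099
a 0.75: [ 4.8 -8.4] -0.3 0.149
a 0.70: [  6.4 -10.9] -0.3 0.199
a 0.65: [  8.1 -13.4] -0.3 0.249
a 0.60: [  9.9 -15.7] -0.3 0.299
a 0.55: [ 11.9 -18. ] -0.3 0.349
a 0.50: [ 14.  -20.1] -0.3 0.399
a 0.45: [ 16.1 -22.2] -0.3 0.449
a 0.40: [ 18.4 -24.1] -0.3 0.499
a 0.35: [ 20.8 -25.9] -0.3 0.549
a 0.30: [ 23.2 -27.6] -0.3 0.599
a 0.25: [ 25.7 -29.2] -0.3 0.649
```

View pics/s12.png

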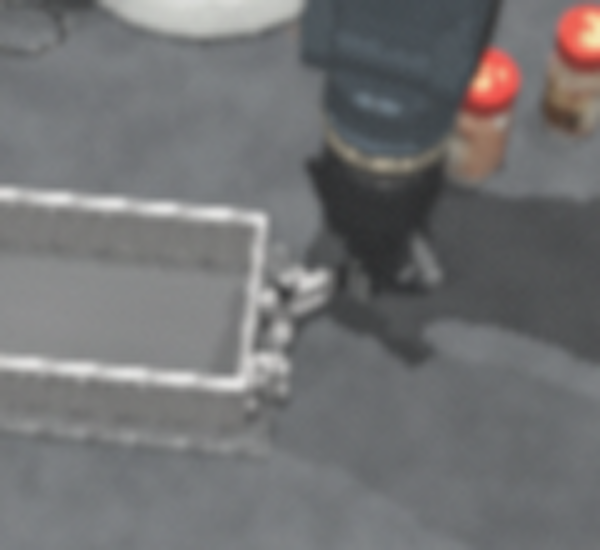

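The lever follows, now near (310,285), and the T-bar is still in the keeper at (270,365). I'll carry on past centre.

Call:
step_arm --steps "2 -3.1 0 0 0 0.05 0;3.3 -5.8 0 0 0 0.1 0;4.8 -8.4 0 0 0 0.15 0;6.4 -10.9 0 0 0 0.2 0;8.1 -13.4 0 0 0 0.25 0;9.9 -15.7 0 0 0 0.3 0;11.9 -18 0 0 0 0.35 0;14 -20.1 0 0 0 0.4 0;16.1 -22.2 0 0 0 0.45 0;18.4 -24.1 0 0 0 0.5 0;18.4 -24.1 0 0 0 0.5 0"

```text
time: 26.18
tcp_pos: [0.5478, -0.0989, 0.0563]
tool_rot: [-2.474, -1.929, -0.01]
wrist_force: [0.5, -0.5, 0.4]
finger_gap: -0.0001
```

```bash
python3 - <<'E'
from lv import *
st()
rel([(x,0) for x in np.arange(.4,-.02,-.05)],56)
f=grab_frame('side');cv2.imwrite('pics/s13.png',cv2.resize(f[130:240,280:400,::-1],None,fx=5,fy=5,interpolation=cv2.INTER_CUBIC))
E
```

```text
t 26.18 tcp [547.8 -98.9  56.3] mould [-156.5  -58.2] yaw 1.325 tilt [ 0.003  0.007 -1.   ] F [ 0.5 -0.5  0.4] gap -0.1 q [-0.18  0.41 -0.25  0.9   0.01  1.63]
a 0.40: [-0.4  0.7] -0.3 -0.001
a 0.35: [ 1.9 -1.1] -0.3 0.049
a 0.30: [ 4.4 -2.8] -0.3 0.099
a 0.25: [ 6.9 -4.4] -0.3 0.149
a 0.20: [ 9.5 -5.9] -0.3 0.199
a 0.15: [12.2 -7.2] -0.3 0.249
a 0.10: [14.9 -8.4] -0.3 0.299
a 0.05: [17.7 -9.4] -0.3 0.349
a 0.00: [ 20.6 -10.3] -0.3 0.399
```

View pics/s13.png

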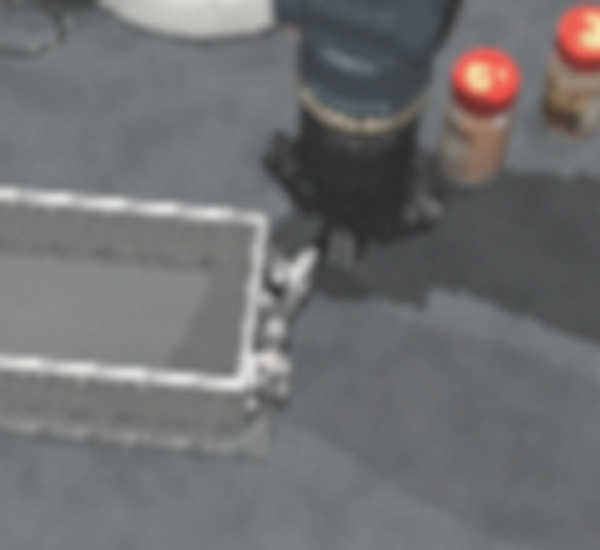

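The wrist force has dropped to zero, so the lever should be past centre. I'll back off and look.

Call:
step_arm --steps "-10 0 0 0 0 0 0;-30 5 0 0 0 0 0;-50 10 40 0 0 0 0;-80 10 90 0 0 0 0;-120 30 110 0 0 0 0;-140 80 110 0 0 0 0;-140 130 110 0 0 0 0;-140 180 110 0 0 0 0;-140 210 110 0 0 0 0;-140 210 110 0 0 0 0"

```text
time: 27.48
tcp_pos: [0.4069, 0.1127, 0.1662]
tool_rot: [-2.472, -1.932, -0.01]
wrist_force: [0.4, -0.2, 0.9]
finger_gap: 0.0002
```

```bash
python3 - <<'E'
from ov import *
st()
a=0;T=np.array([-114.5,46])
pts=[((-127.5,49),66),(T,66),(PIV,60),(lev(a,(-3,-69)),60.5)]
f=grab_frame('top');ov('top',f,pts,'pics/ov14.png',310,180,80,60,9)
f=grab_frame('side');ov('side',f,pts,'pics/ov14s.png',290,150,80,60,9)
E
```

```text
t 27.48 tcp [406.9 112.7 166.2] mould [-281.6  163. ] yaw 1.327 tilt [ 0.003  0.007 -1.   ] F [ 0.4 -0.2  0.9] gap 0.2 q [ 0.27  0.1  -0.38  1.09  0.01  2.08]
```

View pics/ov14.png

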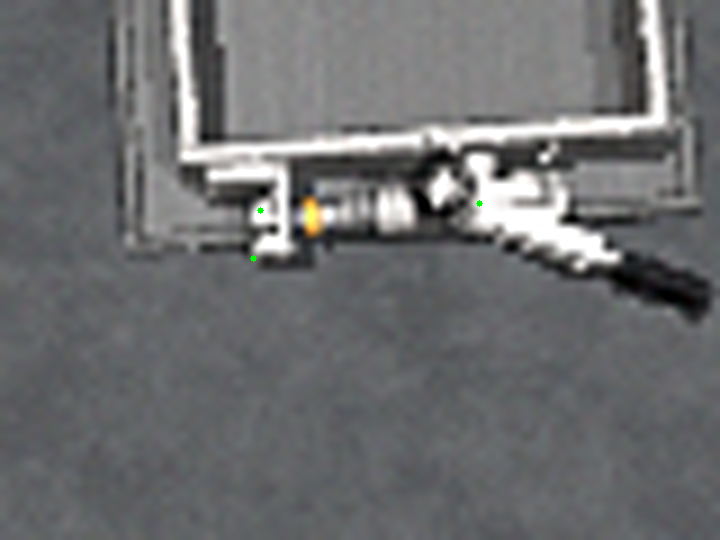

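View pics/ov14s.png

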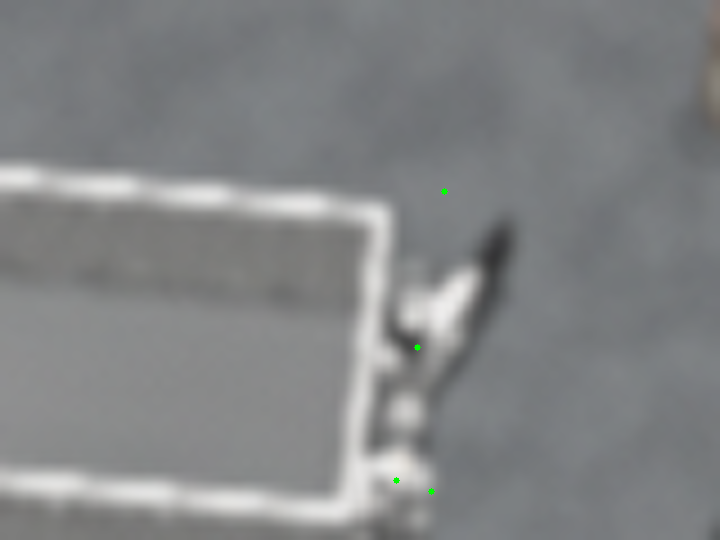

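The T-bar is still hooked at (262,212), but the lever rests near dead centre with its grip end at (698,300), so it hasn't snapped. I'll push on, a little further over.

```bash
python3 - <<'E'
from lv import *
for a in (.35,.4,.45,.5,.55): print(a,((proj('top',[*(w(lev(a,(-3,-69)))/1e3),.0605])[0]-[310,180]+.5)*9).round(0))
p,y,_=tcp()
for a,g in ((.45,30),(.45,10),(.45,2)):
    q=w(lev(a,(-20.75-g,-54))); print(a,g,q,(q-p[:2]).round(1),56-p[2], YAW-a+np.pi/2-y)
E
```

```text
0.35 [720. 284.]
0.4 [716. 296.]
0.45 [711. 308.]
0.5 [706. 319.]
0.55 [700. 330.]
0.45 30 [517.9648748  -83.34820812] [ 111.  -194.4] -110.18340006749284 -0.13092451446018316
0.45 10 [536.56033913 -90.71086433] [ 129.6 -201.8] -110.18340006749284 -0.13092451446018316
0.45 2 [543.99852486 -93.65592681] [ 137.  -204.7] -110.18340006749284 -0.13092451446018316
```

Call:
step_arm --steps "15 -50 0 0 0 0 0;40 -100 0 0 0 0 0;80 -150 0 0 0 0 0;111 -194 0 0 0 0 0;111 -194 -40 0 0 0 0;111 -194 -80 0 0 0 0;111 -194 -110 0 0 0.1 0;111 -194 -110 0 0 0.1 0;120 -198 -110 0 0 0.1 0;128 -201 -110 0 0 0.1 0;128 -201 -110 0 0 0.1 0"

```text
time: 28.95
tcp_pos: [0.5366, -0.0905, 0.0572]
tool_rot: [-2.377, -2.051, -0.011]
wrist_force: [-1.4, 0.3, -0.1]
finger_gap: 0.0001
```

```bash
python3 - <<'E'
from lv import *
st()
p,y,_=tcp()
for a in np.arange(.45,.0,-.05):
    q=w(lev(a,(-20.75,-54))); print(round(a,2),(q-p[:2]).round(1),56-p[2])
E
```

```text
t 28.95 tcp [536.6 -90.5  57.2] mould [-167.1  -49. ] yaw 1.424 tilt [ 0.004  0.007 -1.   ] F [-1.4  0.3 -0.1] gap 0.1 q [-0.17  0.39 -0.29  0.89  0.01  1.55]
0.45 [ 9.3 -3.9] -1.176653464131185
0.4 [11.4 -5.8] -1.176653464131185
0.35 [13.7 -7.6] -1.176653464131185
0.3 [16.1 -9.3] -1.176653464131185
0.25 [ 18.5 -10.9] -1.176653464131185
0.2 [ 21.  -12.3] -1.176653464131185
0.15 [ 23.6 -13.6] -1.176653464131185
0.1 [ 26.2 -14.8] -1.176653464131185
0.05 [ 28.9 -15.8] -1.176653464131185
```

Call:
step_arm --steps "5 -2 -1 0 0 0 0;9.3 -3.9 -1 0 0 0 0;11.4 -5.8 -1 0 0 0 0;13.7 -7.6 -1 0 0 0 0;16.1 -9.3 -1 0 0 0 0;18.5 -10.9 -1 0 0 0 0;21 -12.3 -1 0 0 0 0;21 -12.3 -1 0 0 0 0"

```text
time: 29.95
tcp_pos: [0.5578, -0.1028, 0.0562]
tool_rot: [-2.377, -2.051, -0.011]
wrist_force: [-0.4, 0.5, 1.3]
finger_gap: 0.0001
```

```bash
python3 - <<'E'
from lv import *
st()
f=grab_frame('side');cv2.imwrite('pics/s15.png',cv2.resize(f[130:240,280:400,::-1],None,fx=5,fy=5,interpolation=cv2.INTER_CUBIC))
E
```

```text
t 29.95 tcp [ 557.8 -102.8   56.2] mould [-146.9  -62.9] yaw 1.424 tilt [ 0.004  0.007 -1.   ] F [-0.4  0.5  1.3] gap 0.1 q [-0.19  0.43 -0.23  0.91  0.01  1.53]
```

View pics/s15.png

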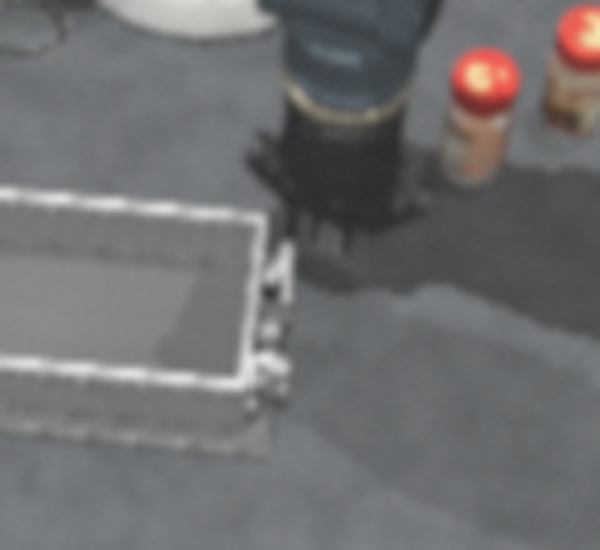

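The lever now looks almost parallel to the front face, at (285,270). I'll back off and check.

Call:
step_arm --steps "-10 0 0 0 0 0 0;-30 5 0 0 0 0 0;-50 10 40 0 0 0 0;-80 10 90 0 0 0 0;-120 30 110 0 0 0 0;-140 80 110 0 0 0 0;-140 130 110 0 0 0 0;-140 180 110 0 0 0 0;-140 210 110 0 0 0 0;-140 210 110 0 0 0 0"

```text
time: 31.25
tcp_pos: [0.4168, 0.1087, 0.1661]
tool_rot: [-2.373, -2.054, -0.011]
wrist_force: [1.0, -1.6, -0.4]
finger_gap: -0.0001
```

```bash
python3 - <<'E'
from ov import *
st()
a=0;T=np.array([-114.5,46])
pts=[((-127.5,49),66),(T,66),(PIV,60),(lev(a,(-3,-69)),60.5),(lev(.08,(-3,-69)),60.5)]
f=grab_frame('top');ov('top',f,pts,'pics/ov16.png',320,180,80,60,9)
f=grab_frame('side');ov('side',f,pts,'pics/ov16s.png',290,150,80,60,9)
f=grab_frame('top');cv2.imwrite('pics/full.png',f[:,:,::-1])
E
```

```text
t 31.25 tcp [416.8 108.7 166.1] mould [-272.1  158.3] yaw 1.427 tilt [ 0.004  0.007 -1.   ] F [ 1.  -1.6 -0.4] gap -0.1 q [ 0.25  0.11 -0.36  1.09  0.01  1.97]
```

View pics/ov16.png

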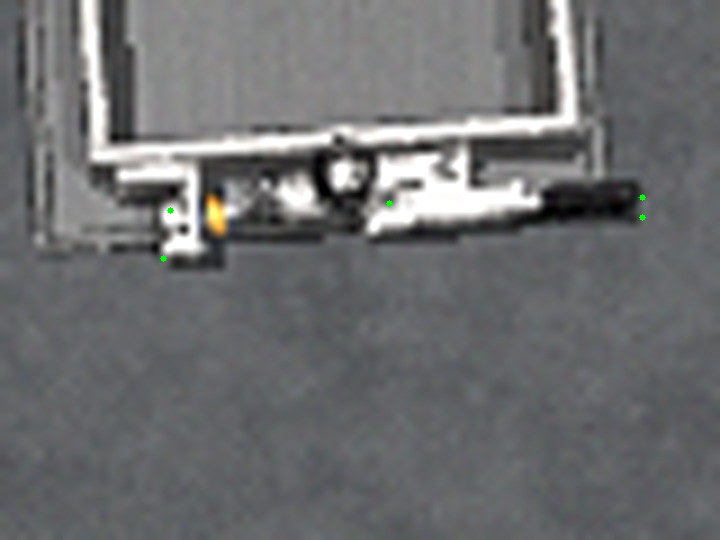

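View pics/ov16s.png

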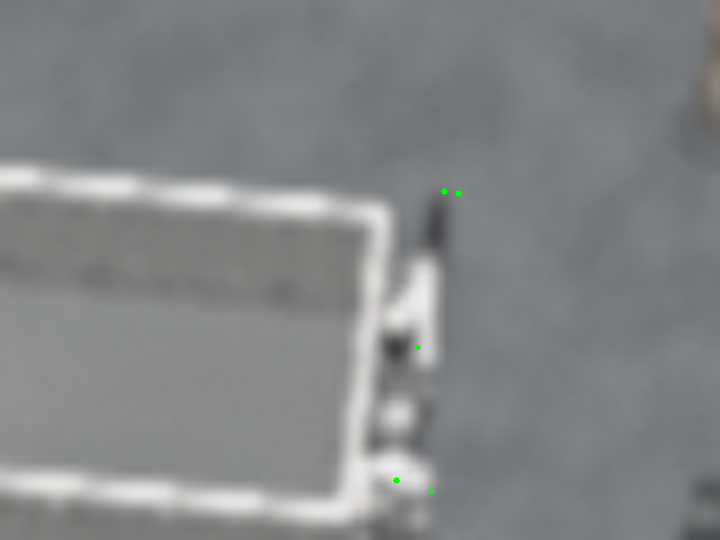

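View pics/full.png

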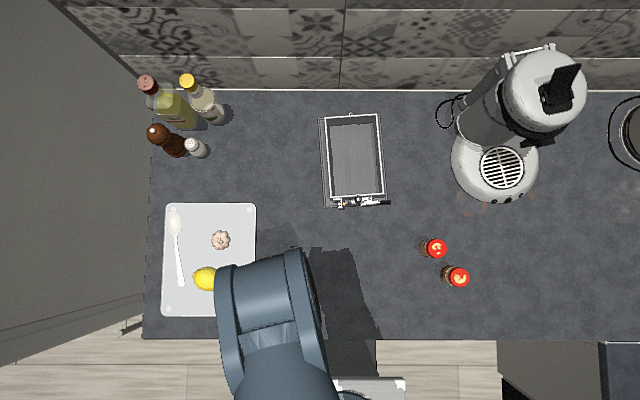

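The lever's grip end at (638,197) matches the model at a = 0. The T-bar is in the keeper at (172,212), and the jars, lemon and garlic haven't moved.

```bash
python3 -c "
from cell import *
print(hand_in())"
```

```text
the job is handed in; nothing more can be done
None
```

The mould is latched shut and the job is handed in at about 31 s of the 72 s allowed; `hand_in` gives no verdict.

- **Left half:** I pushed it shut until it met its stop, at about 12 N on the wrist. The pictures show the seam closed.
- **Hooking the T-bar:** I gripped the knob from above, touched the keeper's foot lightly (about 3 N), then drew the bar back against the prongs. The wrist read about 7.5 N, roughly 2 N of it friction, with the knob at about x = -0.1245 m in the mould frame. I then let go of the loop.
- **Lever:** The first push stopped too early. The wrist force fell to zero, but the picture showed the lever resting at about 0.4 rad. A second push, with low force readings, took it over and it snapped flat.

**Last checks:** In both views the lever's grip end lies within a pixel or so of where the model puts it at angle 0, and the T-bar sits behind the lip. The spice jars and garlic sit at the same pixels as at the start, and so does the part of the lemon the arm does not hide. The arm is clear of everything. I could not measure the final pull on the keeper directly. I infer it from the lever having snapped over centre and staying there.

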